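Ready the cup warmer on the tea table

TASK

Get the cup warmer ready: swing its steel hold-down bar all the way out against its stop, lay the scoop that was left in the tray flat on the cork mat, and stand every tea cup upright in the tray. Once that is done, turn the dial until its pointer is at the raised mark on the ring around it. Leave the tin, the milk jug and the honey jar where they are, and leave the bar out.

Things in the scene. Friction and masses are not known exactly. Their poses are not given: they have to be found in the camera images.
- warmer: fixed steel cup warmer. Origin under the centre of its tray, on the table; x away from the robot, y along its length. The tray floor is 30 above the table, 180 (x) by 260 (y) inside, with a rim 5 thick that stands 12 above the floor. A grey console 190 by 110, 45 high, adjoins at y = -135 to -245 and carries the dial.
- bar (a joint): angle of the hold-down bar, a flat steel bar that swings level, 54 to 68 above the table, about a post at the tray's far left corner. 0 = lying across the tray; it grows clockwise seen from above to 1.309 rad, against its stop, when the bar lies along the outside of the tray's left end, pointing to the robot. It stays where it is left.
- bar_grip (a point): the bar's grip, an upright round black knob 24 in diameter, at the bar's free end, 165 from the hinge; its top is 96 above the table. This point is on its axis, 80 above the table.
- bar_hinge (a point): the hinge axis of the bar (vertical), 61 above the table
- dial (a joint): angle of the dial, grows clockwise seen from above, 0 to 4.2 rad; at 0 the pointer points to the warmer's -x. It stays where it is left.
- dial_grip (a point): on the dial's vertical axis, 73 above the table, at the height to grip. The dial is a black disc 80 in diameter with an upright bar grip across it, 56 long, 16 wide, 55 to 85 above the table; the grip's length lies along the pointer.
- dial_pointer (a point): tip of the dial's pointer (a white line on the disc and on one end of the grip), 40 from the dial's axis
- dial_mark (a point): inner edge of the raised black mark, a block 11 by 8, 12 high, on the fixed flat aluminium ring around the dial, 42 from the dial's axis. Where on the ring it is varies; the pointer has to be at the mark.
- mat: fixed cork mat 100 (x) by 190 (y), 4 thick; origin at the centre of its underside
- scoop: aluminium tea scoop, 150 long: a straight handle along -x, 14 wide, from x = -75 to 5, its top 18 above what it lies on and its underside 6 above; a square pan open at the top, 70 by 50, 24 high, from x = 5 to 75. Origin at its underside, near the middle of its length.
- scoop_grip (a point): on the scoop's handle, 20 from the origin towards the handle's end, 12 above what it lies on; near the balance point
- cup1: handle-less white ceramic tea cup, open at the top, 62 high, outer diameter 56 at the rim and 46 at the foot, wall 4; origin at the centre of its underside, z up through its mouth. Some starts have fewer cups.
- cup2: handle-less white ceramic tea cup, open at the top, 62 high, outer diameter 56 at the rim and 46 at the foot, wall 4; origin at the centre of its underside, z up through its mouth. Some starts have fewer cups.
- cup3: handle-less white ceramic tea cup, open at the top, 62 high, outer diameter 56 at the rim and 46 at the foot, wall 4; origin at the centre of its underside, z up through its mouth. Some starts have fewer cups.
- cup4: handle-less white ceramic tea cup, open at the top, 62 high, outer diameter 56 at the rim and 46 at the foot, wall 4; origin at the centre of its underside, z up through its mouth. Some starts have fewer cups.
- cup5: handle-less white ceramic tea cup, open at the top, 62 high, outer diameter 56 at the rim and 46 at the foot, wall 4; origin at the centre of its underside, z up through its mouth. Some starts have fewer cups.
- tin: closed aluminium sugar tin, 60 in diameter, 70 high, origin under its centre; to be left alone
- jug: cream milk jug with a handle at its +y, body 60 in diameter (handle to 48 from its axis), 78 high, origin under its centre; to be left alone
- jar: closed amber glass honey jar with a steel cap, 54 in diameter, 75 high, origin under its centre; to be left alone
There are look-alikes about, which are no part of the job. What is shaped like the cup2 but black or blue is not meant.

How it is judged:
By the outcome, as a careful person would: the job done as asked, in the order asked, and still so for the second after the job is handed in, with the robot touching nothing.
Of cup1, cup2, cup3, cup4, cup5 only 3 to 5 are there at a start; the rules pass over those that are not, and their reading is None.
At some moment in a run one of cup1, cup2, cup3, cup4, cup5, scoop may be knocked a few centimetres aside while the robot is not near it.
It also fails if it takes over 210 s, if anything falls off the work surface, if the arm or the gripper's body presses on something with over 40 N, if the wrist force passes 120 N, or if a joint passes its speed limit or range.

ROBOT

A 7-joint arm with a two-finger parallel gripper is mounted at the origin on the work surface. World frame = base frame: x ahead of the robot, y to its left, z up, the work surface at z = 0. Lengths are in m, angles in rad, forces in N, time in s.
With the tool pointing down it reaches from about 0.4 to 0.875 m from the base axis. Payload 19.3 kg.
Tool frame: the origin (TCP) lies between the finger pads; the fingertips stand 17 mm ahead of it and the grasp point (between the pads) lies 2 mm behind it; z points along the fingers, y is the line along which they close (so a half turn about z gives the same grasp; the last joint's range is limited). The gripper opens to 85 mm and grips with 20 to 120 N. Pads are 22 mm wide; open, the fingers measure 114 mm over their backs; the gripper's body (76 mm by 85 mm) begins 54 mm behind the grasp point. The pads swing forward as they close: fully open they stand 13 mm farther back than shut.
Start: joints at [1.193, 0.521, -0.036, 1.599, 0.021, 1.021, -0.113], TCP at [0.189, -0.596, 0.248] pointing down, gripper open.
Joint ranges: [-2.91, 2.91], [-0.3, 2.13], [-1.5, 1.42], [0.17, 2.43], [-1.26, 4.41], [0.16, 1.93], [-2.52, 2.52]. Speed limits (rad/s): [1.89, 1.89, 2.39, 2.39, 3.01, 3.01, 3.01].

INTERFACE

Orientations are given as [roll, pitch, yaw] about the fixed x, y, z axes, in that order (R = Rz(yaw) Ry(pitch) Rx(roll)).
In Python, from workcell import bot gives the robot as it stands.
- The arm moves only by the shell command python3 -m inch 'ROWS' [FORCE]. ROWS is JSON, a list of rows, each a list of 7 numbers: the shift along the tool's x, y, z in units of 200 mm (1.0 is 200 mm), then the turn, a rotation vector about the tool's x, y, z in units of 90 degrees (1.0 is 90 degrees), then the opening, from 0 (shut) to 1 (fully open). In form: [[x, y, z, rx, ry, rz, grip], ...]. A call has 1 to 20 rows; each row is the pose to reach, as a shift and turn from the pose commanded when the call began, along the tool's axes at that moment; what a row does not reach only later rows make up. A row lasts 1/8 s, in which the tool goes at most 62.5 mm and 10.7 degrees, less where a joint would pass 70% of its speed; a pose out of reach is approached as far as the arm can. A call with a number of a shift or a turn outside -1 to 1 is refused whole. A call with a gripper value outside its range is refused whole. The fingers move at their own pace and stop on an object; FORCE is the grip in N (left out, the last holds). Time passes only in rows, so rows that repeat a pose let the fingers close. It gives the time, the measured TCP pose, the force, the opening and the grip force at its end, in the units of the state.
- bot.observe(): the state, without advancing time (a new reading comes with each control period).
- bot.grab_frame(name): name is "scene" or "side" or "wrist"; returns a dict with "img" (420x560x3 uint8, red, green, blue), "z_map" (420x560 float32, m along the optical axis (not along the pixel's ray), 0 where there is no reading), "vfov" (degrees; the focal length in pixels is half the picture's height over the tangent of half this angle, whatever the lens; pixels are square), "cx", "cy" (the principal point, pixels), "rvec" (rotation vector, rad) and "tvec" (3), from world to camera coordinates, as OpenCV has them. Camera axes: x right, y down, z forward; pixel columns grow to the right and rows downward; lengths in m; the calibration is good to about 2 mm. A picture is of the moment at which its call begins.
- bot.job_done(): hands the job in; it is judged then, once.
The state is a dict: "clock": time; "qpos": joint angles; "qd": joint speeds; "joint_efforts": joint torques, N m; "position": TCP position; "tool_rot": TCP orientation; "force": force on the tool from outside, world axes, zero at the start; "moment": the same for the moment, N m; "grip_width": finger opening in m; "finger_force": force on a finger pad.
Only numpy, scipy, OpenCV 4.12 (cv2) and the standard library are available. Lean on these libraries where they do the work, as an engineer would, in place of code of your own. Each camera call takes 0.05 s, during which the arm holds its last target. There are 200 camera calls.

## Working session

There is one attempt and no reset: what is moved stays moved. The work goes in short steps, Python scripts to look and compute and a shell command to move; the robot and the scene stay as the last step left them, time stands still between calls to the robot, and variables do not carry over. Pictures are saved under pics/ and viewed, at most 17 in all, crops included, and the job is handed in when it is done.

```bash
ls; mkdir -p pics
cat > h.py <<'E'
import numpy as np, cv2
from workcell import bot
from scipy.spatial.transform import Rotation as R
def grab(n):
    f=bot.grab_frame(n); f['f']=f['img'].shape[0]/2/np.tan(np.radians(f['vfov'])/2)
    f['Rm']=cv2.Rodrigues(np.array(f['rvec'],float))[0]; f['t']=np.array(f['tvec'],float).ravel(); return f
def cloud(f):
    z=f['z_map']; v,u=np.mgrid[:z.shape[0],:z.shape[1]]
    c=np.stack([(u-f['cx'])/f['f']*z,(v-f['cy'])/f['f']*z,z],-1)
    return (c-f['t'])@f['Rm']
def ray(f,u,v,h):
    d=np.array([(u-f['cx'])/f['f'],(v-f['cy'])/f['f'],1])@f['Rm']; o=-f['t']@f['Rm']
    return o+d*(h-o[2])/d[2]
def save(f,n,box=None,s=1):
    i=f['img'][:,:,::-1]
    if box: i=i[box[1]:box[3],box[0]:box[2]]
    cv2.imwrite('pics/'+n,cv2.resize(i,None,fx=s,fy=s,interpolation=cv2.INTER_CUBIC))
def st():
    s=bot.observe(); print({k:np.round(s[k],4).tolist() for k in ['clock','position','tool_rot','qpos','force','grip_width','finger_force']}); return s
def delta(p,rpy=None):
    """units for a move from present pose to p, rpy"""
    s=bot.observe(); R0=R.from_euler('xyz',s['tool_rot']); d=R0.inv().apply(np.array(p)-s['position'])/.2
    r=np.zeros(3) if rpy is None else (R0.inv()*R.from_euler('xyz',rpy)).as_rotvec()/(np.pi/2)
    print(np.round(d,3).tolist(),np.round(r,3).tolist())
E
python3 - <<'E'
from h import *
st()
for n in ['scene','side','wrist']:
    f=grab(n); save(f,n+'0.png',s=1.4); np.savez(n+'0.npz',**f)
    print(n,f['f'],f['cx'],f['cy'],-f['t']@f['Rm'],f['Rm'][2])
E
```

```text
pics
{'clock': 0.0, 'position': [0.1892, -0.5953, 0.2477], 'tool_rot': [-3.1404, 0.0001, 0.3078], 'qpos': [1.1928, 0.522, -0.0364, 1.6, 0.0212, 1.0211, -0.1128], 'force': [0.3167, -0.1013, -0.7019], 'grip_width': 0.0856, 'finger_force': 0.0}
scene 396.3706536735267 280.64501911858764 208.58770107908362 [ 1.30090328 -0.13237583  0.75993707] [-0.72785765  0.17649355 -0.66262604]
side 455.229875601539 280.9720129435888 213.07212076705827 [0.00228927 0.87284253 0.81412187] [ 0.44790703 -0.65836238 -0.60492831]
wrist 368.9613010208597 280.11698134609276 206.88157360458288 [ 0.26802374 -0.57002705  0.37484769] [-0.3100893  -0.09809979 -0.94563262]
```

View pics/scene0.png

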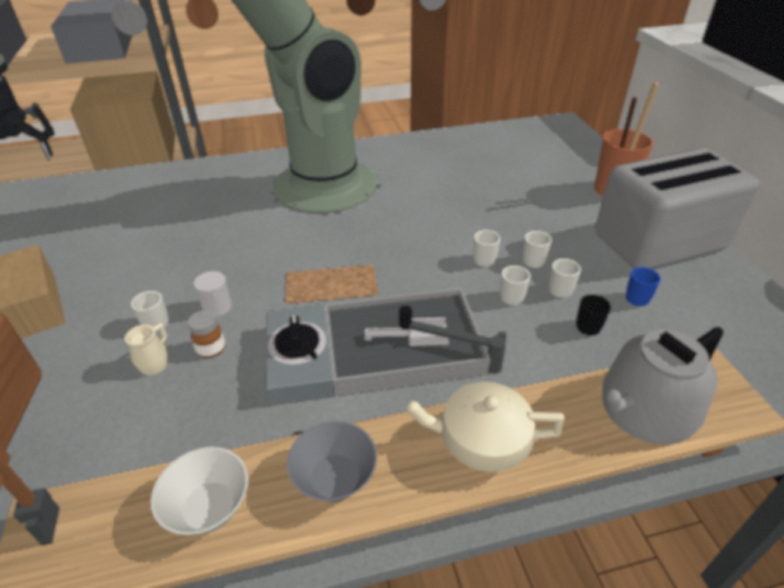

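View pics/side0.png

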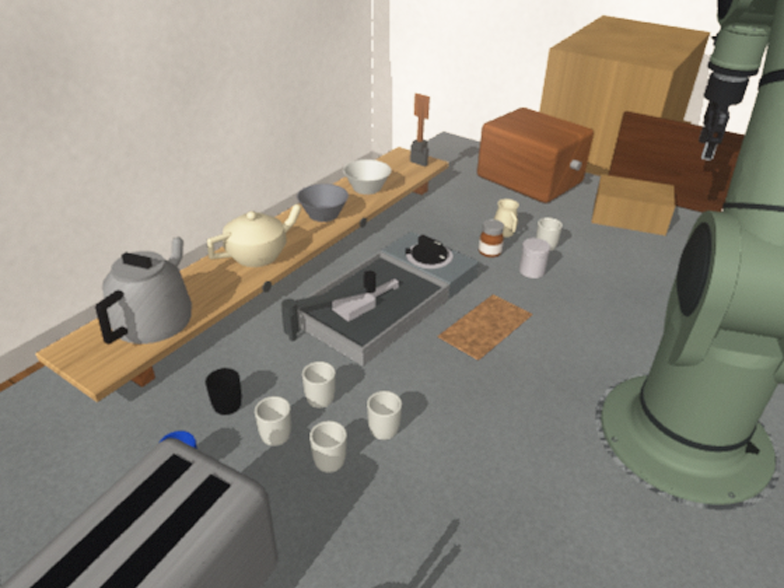

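The scene view shows four white cups at (486,247),(537,248),(515,285),(564,277), a fifth by the jug at (149,310), the tin (212,293), jar (207,335), the mat (331,283), the warmer with the bar across the tray and its knob at (405,317), the scoop at (410,332), and the dial at (297,341) with the mark near (293,320). The black and blue cups are the decoys.

```bash
cat > m.py <<'E'
from h import *
def blobs(f,mask,amin=40):
    n,l,s,c=cv2.connectedComponentsWithStats(mask.astype(np.uint8)); return [(l==i) for i in range(1,n) if s[i,4]>=amin]
def view(P,img,x0,x1,y0,y1,res=.001):
    "top-down reprojection of a cloud: rows = -x, cols = -y"
    H,W=int((x1-x0)/res),int((y1-y0)/res); o=np.zeros((H,W,3),np.uint8); Q=P.reshape(-1,3); C=img.reshape(-1,3)
    k=(Q[:,0]>x0)&(Q[:,0]<x1)&(Q[:,1]>y0)&(Q[:,1]<y1)&(Q[:,2]>-.01)&(Q[:,2]<.15); Q=Q[k];C=C[k]; a=np.argsort(Q[:,2])
    for q,c in zip(Q[a],C[a]): cv2.circle(o,(int((y1-q[1])/res),int((x1-q[0])/res)),1,c[::-1].tolist(),-1)
    return o
def circ(xy):
    A=np.c_[2*xy,np.ones(len(xy))]; s=np.linalg.lstsq(A,(xy**2).sum(1),rcond=None)[0]; return s[:2],np.sqrt(s[2]+s[:2]@s[:2])
E
python3 - <<'E'
from m import *
for n in ['scene','side']:
    f=dict(np.load(n+'0.npz')); P=cloud(f); I=f['img'].astype(int)
    print(n)
    w=(P[...,0]>.25)&(P[...,0]<.95)&(abs(P[...,1])<.6)
    tab=w&(abs(P[...,2])<.02); print('table z',np.median(P[...,2][tab]),P[...,2][tab].std())
    obj=w&(P[...,2]>.012)&(P[...,2]<.2)
    for b in blobs(f,obj,60):
        Q=P[b]; v,u=np.nonzero(b); top=np.percentile(Q[:,2],97)
        q=Q[Q[:,2]>top-.006][:,:2]; c,r=circ(q)
        print((int(u.mean()*1.4),int(v.mean()*1.4)),b.sum(),'top',top.round(3),'circ',c.round(3),r.round(3),'col',np.median(I[b],0),'lo',Q[:,:2].min(0).round(3),'hi',Q[:,:2].max(0).round(3))
    cork=w&(I[...,0]>I[...,2]+35)&(P[...,2]<.015)
    for b in blobs(f,cork,200): print('cork',cv2.minAreaRect(P[b][:,:2].astype(np.float32)),P[b][:,2].mean())
E
```

```text
scene
table z -0.0001535453973943565 0.0030134814578841283
(632, 225) 2997 top 0.179 circ [0.463 0.598] 0.045 col [91. 90. 92.] lo [0.383 0.512] hi [0.641 0.6  ]
(485, 245) 379 top 0.063 circ [0.414 0.289] 0.026 col [167. 164. 156.] lo [0.383 0.262] hi [0.442 0.316]
(535, 246) 388 top 0.062 circ [0.445 0.392] 0.026 col [162. 161. 152.] lo [0.415 0.365] hi [0.474 0.421]
(563, 275) 455 top 0.062 circ [0.549 0.404] 0.026 col [163. 161. 152.] lo [0.52  0.377] hi [0.577 0.433]
(513, 282) 447 top 0.062 circ [0.544 0.298] 0.026 col [164. 162. 154.] lo [0.516 0.27 ] hi [0.573 0.326]
(46, 299) 448 top 0.081 circ [ 0.36  -0.594] 0.023 col [134. 111.  78.] lo [ 0.307 -0.6  ] hi [ 0.401 -0.575]
(208, 311) 1188 top 0.076 circ [ 0.477 -0.291] 0.06 col [151. 148. 146.] lo [ 0.386 -0.324] hi [ 0.561 -0.255]
(374, 343) 9796 top 0.068 circ [ 0.896 -0.051] 0.295 col [94. 94. 94.] lo [ 0.504 -0.201] hi [0.725 0.217]
(147, 331) 1264 top 0.078 circ [ 0.547 -0.399] 0.022 col [186. 179. 160.] lo [ 0.406 -0.43 ] hi [ 0.577 -0.368]
(592, 312) 527 top 0.063 circ [0.661 0.405] 0.026 col [18. 18. 19.] lo [0.633 
[... 1296 characters left out ...]
76.5] lo [0.514 0.272] hi [0.571 0.329]
(222, 388) 634 top 0.062 circ [0.659 0.408] 0.026 col [26. 26. 26.] lo [0.63  0.379] hi [0.687 0.436]
(382, 412) 657 top 0.062 circ [0.411 0.292] 0.026 col [197. 194. 181.] lo [0.384 0.263] hi [0.44  0.319]
(272, 418) 685 top 0.062 circ [0.547 0.407] 0.026 col [179. 176. 165.] lo [0.518 0.379] hi [0.574 0.434]
(327, 444) 733 top 0.062 circ [0.442 0.395] 0.026 col [166. 163. 151.] lo [0.415 0.366] hi [0.47  0.423]
(232, 490) 1622 top 0.181 circ [0.453 0.601] 0.044 col [ 90.   89.5 100. ] lo [0.374 0.514] hi [0.641 0.6  ]
cork ((0.4061451852321625, -0.05464198440313339), (0.20232927799224854, 0.10347568243741989), 83.18604278564453) 0.0029271864646382025
```

Run:
```python
from m import *
o=[]
for n in ['scene','side']:
    f=dict(np.load(n+'0.npz')); P=cloud(f); I=f['img'].astype(int)
    o.append(view(P,f['img'],.33,.75,-.48,.24,.00175))
    Q=P.reshape(-1,3)
    w=(P[...,0]>.49)&(P[...,0]<.74)&(P[...,1]>-.23)&(P[...,1]<.23)
    print(n)
    for lo,hi,nm in [(.037,.049,'rim+console'),(.085,.105,'knob')]:
        m=w&(P[...,2]>lo)&(P[...,2]<hi)
        for b in blobs(f,m,15):
            q=P[b]; print(nm,b.sum(),q.mean(0).round(3),cv2.minAreaRect(q[:,:2].astype(np.float32)),'circ',circ(q[:,:2]))
    m=w&(P[...,2]>.069)&(P[...,2]<.11)
    for b in blobs(f,m,8): print('hi',b.sum(),P[b].mean(0).round(3),P[b][:,2].max().round(3),np.ptp(P[b],axis=0).round(3))
    m=(P[...,0]>.36)&(P[...,0]<.47)&(P[...,1]>-.45)&(P[...,1]<-.35)&(P[...,2]>.055)&(P[...,2]<.068)
    print('cup5',circ(P[m][:,:2]))
cv2.imwrite('pics/top0.png',cv2.resize(np.vstack(o),None,fx=1.2,fy=1.2))
print(o[0].shape)
```

```text
scene
rim+console 2692 [ 0.624 -0.082  0.044] ((0.6133874654769897, 0.007697612047195435), (0.40428757667541504, 0.19578321278095245), 85.5533676147461) circ (array([ 0.61752188, -0.00591851]), np.float64(0.14970167749291163))
rim+console 64 [0.608 0.104 0.044] ((0.6080359220504761, 0.10077908635139465), (0.05955323949456215, 0.007193392142653465), 73.92691040039062) circ (array([0.59200962, 0.10691419]), np.float64(0.022912163334408903))
rim+console 172 [0.616 0.018 0.045] ((0.6139834523200989, 0.019681381061673164), (0.07851015031337738, 0.01620536483824253), 78.40669250488281) circ (array([0.62146137, 0.0171928 ]), np.float64(0.023958645224351344))
rim+console 91 [0.653 0.086 0.043] ((0.6522285342216492, 0.08719545602798462), (0.06729890406131744, 0.0059165554121136665), 78.04290771484375) circ (array([0.65727791, 0.08548812]), np.float64(0.020746620397114404))
knob 74 [0.623 0.053 0.094] ((0.621326208114624, 0.05295054614543915), (0.019583532586693764, 0.022189216688275337), 74.91443634033203) circ (array([0.62155588, 0.05318882]), np.float64(0.008858158634019854))
knob 20 [ 0.59
[... 1392 characters left out ...]
3125) circ (array([0.66674194, 0.09783841]), np.float64(0.01872520535633885))
rim+console 32 [0.691 0.212 0.044] ((0.6971290707588196, 0.21310672163963318), (0.03328045830130577, 0.015432862564921379), 3.8352832794189453) circ (array([0.69520683, 0.21007261]), np.float64(0.013009458659737867))
knob 56 [0.616 0.058 0.093] ((0.6177474856376648, 0.05665850639343262), (0.022788049653172493, 0.023237356916069984), 52.672210693359375) circ (array([0.61773671, 0.05634429]), np.float64(0.00915326990520241))
hi 119 [ 0.599 -0.134  0.079] 0.087 [0.059 0.024 0.018]
hi 100 [0.616 0.06  0.086] 0.099 [0.023 0.025 0.029]
cup5 (array([ 0.43520713, -0.39884995]), np.float64(0.0259012464159853))
(240, 411, 3)
```

View pics/top0.png

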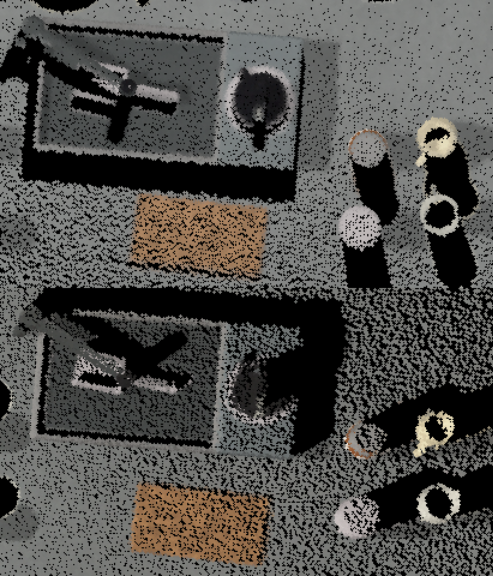

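The top-down view shows the warmer (yaw about −4°), bar lying over the scoop pan with knob near (0.62, 0.055), scoop handle towards the dial side, mat at (0.406, −0.052), mark visible on dial ring. Now fit bar and hinge.

```bash
python3 - <<'E'
from m import *
for n in ['scene','side']:
    f=dict(np.load(n+'0.npz')); P=cloud(f); I=f['img'].astype(int)
    m=(P[...,0]>.5)&(P[...,0]<.76)&(P[...,1]>0)&(P[...,1]<.26)&(P[...,2]>.057)&(P[...,2]<.085)
    for b in blobs(f,m,15):
        q=P[b]; print(n,b.sum(),q.mean(0).round(3),cv2.minAreaRect(q[:,:2].astype(np.float32)),q[:,2].max())
    b=m&(P[...,2]>.063)&(P[...,2]<.072); q=P[b][:,:2]; vx,vy,x0,y0=cv2.fitLine(q.astype(np.float32),cv2.DIST_HUBER,0,.01,.01).ravel(); print('bar',x0,y0,np.degrees(np.arctan2(vy,vx)),q[q[:,1]>.15].max(0))
    h=(P[...,0]>.66)&(P[...,0]<.76)&(P[...,1]>.15)&(P[...,1]<.26)&(P[...,2]>.03)
    hh=P[h]; print('post top',np.percentile(hh[:,2],[50,90,99])); k=hh[hh[:,2]>.07]; print(len(k),k.mean(0) if len(k) else 0, k.min(0),k.max(0))
E
python3 - <<'E'
import sys; sys.path.insert(0,'.')
from h import *
# hover over knob; tool y along bar tangent (152 deg) ; yaw so that y_tool axis = yaw-90
for yaw in (62,-118): print(yaw); delta([.620,.055,.20],[np.pi,0,np.radians(yaw)])
E
```

```text
scene 575 [0.671 0.13  0.065] ((0.6683666706085205, 0.12422305345535278), (0.18694569170475006, 0.04635346680879593), 65.95846557617188) 0.08475864139730901
bar 0.67325974 0.13523917 58.491135 [0.72276491 0.21245424]
post top [0.05593632 0.06764969 0.06974983]
1 [0.71512999 0.20252162 0.07039219] [0.71512999 0.20252162 0.07039219] [0.71512999 0.20252162 0.07039219]
side 442 [0.663 0.132 0.065] ((0.6650223135948181, 0.12676048278808594), (0.18626755475997925, 0.04751289263367653), 63.79561996459961) 0.08464348801639102
bar 0.67953247 0.1522255 56.52507 [0.72405569 0.21441667]
post top [0.05665147 0.06677428 0.06902183]
2 [0.70618538 0.19472127 0.07037526] [0.70207894 0.18562188 0.07003059] [0.71029182 0.20382067 0.07071994]
62
[3.038, -2.447, 0.241] [-0.0, -0.0, -0.493]
-118
[3.038, -2.447, 0.241] [-0.0, 0.001, 1.507]
```

```bash
r='[[1,-0.8,0,0,0,0,1],[1,-0.8,0,0,0,0,1],[1,-0.8,0,0,0,0,1],[1,-0.8,0,0,0,0,1],[1,-0.8,0,0,0,0,1],[1,-0.8,0,0,0,0,1]]'
python3 -m inch '[[1,-0.8,0,0,0,0,0.5],[1,-0.8,0,0,0,0,0.5],[1,-0.8,0,0,0,0,0.5],[1,-0.8,0,0,0,0,0.5],[1,-0.8,0,0,0,0,0.5]]' 20
python3 -m inch '[[1,-0.8,0,0,0,0,0.5],[1,-0.8,0,0,0,0,0.5],[1,-0.8,0,0,0,0,0.5],[1,-0.8,0,0,0,0,0.5],[1,-0.8,0,0,0,0,0.5]]'
python3 -m inch '[[1,-0.85,0,0,0,-0.25,0.5],[1,-0.85,0,0,0,-0.49,0.5],[1,-0.85,0,0,0,-0.49,0.5],[1,-0.85,0,0,0,-0.49,0.5],[1,-0.85,0,0,0,-0.49,0.5],[1,-0.85,0,0,0,-0.49,0.5],[1,-0.85,0,0,0,-0.49,0.5]]'
python3 - <<'E'
from m import *
st(); f=grab('wrist'); save(f,'w1.png',s=1.2); P=cloud(f)
m=(P[...,2]>.088)&(P[...,2]<.11)&(P[...,0]>.5)&(P[...,0]<.75)&(P[...,1]>0); 
for b in blobs(f,m,30): print('knob?',b.sum(),circ(P[b][:,:2]),P[b].mean(0),np.ptp(P[b],axis=0))
delta([.6197,.055,.15],[np.pi,0,np.radians(62)])
E
```

```text
clock: 0.78
position: [0.3339, -0.3791, 0.2485]
tool_rot: [-3.141, -0.001, 0.314]
force: [-0.6, -0.7, 0.6]
grip_width: 0.0426
finger_force: 0.0
clock: 1.4
position: [0.4755, -0.1661, 0.2482]
tool_rot: [-3.141, -0.001, 0.313]
force: [-0.8, -0.7, -0.7]
grip_width: 0.0424
finger_force: 0.0
clock: 2.28
position: [0.6123, 0.0509, 0.2482]
tool_rot: [3.141, 0.001, 1.074]
force: [0.9, 0.4, -0.4]
grip_width: 0.0429
finger_force: 0.0
{'clock': 2.275, 'position': [0.6123, 0.0509, 0.2482], 'tool_rot': [3.1414, 0.0012, 1.0741], 'qpos': [0.1041, 0.5314, -0.4176, 1.6136, 0.2405, 1.0484, -0.8798], 'force': [0.9022, 0.3698, -0.4426], 'grip_width': 0.0429, 'finger_force': 0.0}
knob? 730 (array([0.61832053, 0.05364069]), np.float64(0.008497208267327593)) [0.6184625  0.05394159 0.09676784] [0.02318696 0.02314098 0.01153285]
[0.035, 0.023, 0.492] [0.0, 0.001, -0.005]
```

View pics/w1.png

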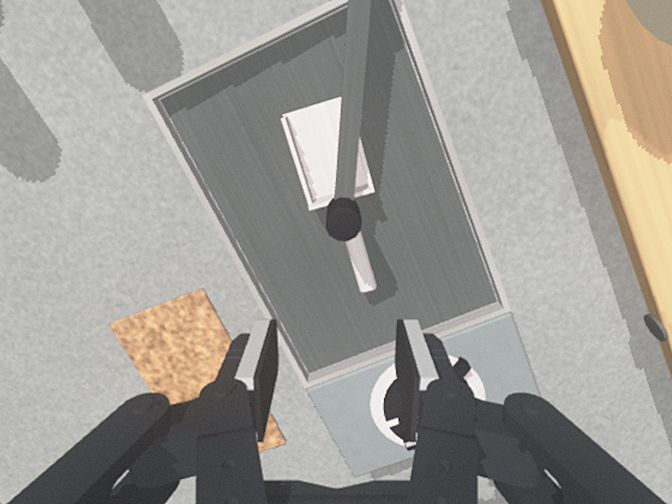

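The wrist view shows the knob at (343,218) over the scoop's handle, the dial at (430,400) with its pointer's white line near (392,422) and the mark at (461,370). Descend around the knob and swing.

```bash
python3 -m inch '[[0.028,0.02,0.3,0,0,0,0.5],[0.028,0.02,0.6,0,0,0,0.5],[0.028,0.02,0.8,0,0,0,0.5],[0.028,0.02,0.8,0,0,0,0.5],[0.028,0.02,0.8,0,0,0,0.33],[0.028,0.02,0.8,0,0,0,0.33]]' 20
python3 -m inch '[[0.02,-0.144,0,0,0,0.11,0.33],[0.066,-0.282,0,0,0,0.22,0.33],[0.134,-0.411,0,0,0,0.33,0.33],[0.224,-0.526,0,0,0,0.44,0.33],[0.332,-0.623,0,0,0,0.55,0.33],[0.456,-0.7,0,0,0,0.66,0.33],[0.522,-0.73,0,0,0,0.72,0.33],[0.522,-0.73,0,0,0,0.72,0.33]]'
python3 - <<'E'
from m import *
st(); f=grab('scene'); P=cloud(f); np.savez('scene1.npz',**f)
save(f,'s1.png',(150,130,420,300),2.5)
E
```

```text
clock: 3.08
position: [0.6199, 0.0559, 0.0904]
tool_rot: [3.139, -0.002, 1.077]
force: [1.2, -0.1, 0.1]
grip_width: 0.0283
finger_force: 0.0
clock: 4.08
position: [0.5401, 0.2087, 0.0894]
tool_rot: [3.131, 0.001, -0.061]
force: [-4.0, -47.0, 20.7]
grip_width: 0.0282
finger_force: 24.0
{'clock': 4.075, 'position': [0.5401, 0.2087, 0.0894], 'tool_rot': [3.1306, 0.0012, -0.0609], 'qpos': [-0.4486, 0.6631, -0.0388, 1.8357, 0.0539, 0.6505, -2.1539], 'force': [-4.0485, -47.0297, 20.7282], 'grip_width': 0.0282, 'finger_force': 23.9814}
```

View pics/s1.png

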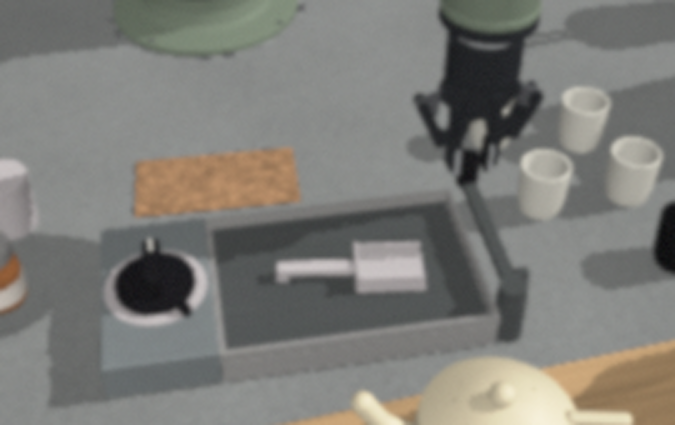

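Scene crop: the bar now lies along the tray's left end, pressed at the stop (−47 N reaction); scoop lies free in the tray. Release and lift, then measure the scoop.

```bash
python3 -m inch '[[0,0,0,0,0,0,0.6],[0,0.03,0,0,0,0,0.6],[0,0.03,0,0,0,0,0.6],[0,0.03,-0.3,0,0,0,0.6],[0,0.03,-0.6,0,0,0,0.6]]' 
python3 -m inch '[[0.3,0.3,0,0,0,-0.1,0.6],[0.3,0.6,0,0,0,-0.22,0.6],[0.2,0.75,0,0,0,-0.34,0.6],[0.2,0.75,0,0,0,-0.46,0.6],[0.2,0.75,0,0,0,-0.58,0.6],[0.2,0.75,0,0,0,-0.7,0.6],[0.2,0.75,0,0,0,-0.82,0.6],[0.2,0.75,0,0,0,-0.95,0.6],[0.2,0.75,0,0,0,-0.95,0.6],[0.2,0.75,0,0,0,-0.95,0.6]]'
cat > sc.py <<'E'
from m import *
def scoop(n,zf=.03,box=(.5,.72,-.1,.19)):
    f=grab(n); P=cloud(f); I=f['img'].astype(int)
    m=(P[...,0]>box[0])&(P[...,0]<box[1])&(P[...,1]>box[2])&(P[...,1]<box[3])&(P[...,2]>zf-.005)&(P[...,2]<zf+.03)&(I.min(-1)>120 if zf>.02 else (I.min(-1)>120))
    for b in blobs(f,m,100):
        q=P[b]; print(n,b.sum(),q.mean(0).round(4),[np.round(x,4) for x in cv2.minAreaRect(q[:,:2].astype(np.float32))],q[:,2].max().round(3))
        h=q[(q[:,2]>zf+.013)&(q[:,2]<zf+.022)][:,:2]
    return f,P
E
python3 - <<'E'
from sc import *
st(); f,P=scoop('wrist'); save(f,'w2.png',s=1.2); np.savez('w2.npz',**f)
scoop('scene'); f,P=scoop('side')
for n in ['scene','side']:
    f=grab(n);P=cloud(f)
    m=(P[...,0]>.5)&(P[...,0]<.6)&(P[...,1]>.15)&(P[...,1]<.26)&(P[...,2]>.085)&(P[...,2]<.11); print(n,'knob',circ(P[m][:,:2]) if m.sum()>5 else m.sum())
E
```

```text
clock: 4.75
position: [0.5391, 0.2114, 0.2099]
tool_rot: [-3.142, 0.001, -0.053]
force: [0.4, -0.7, -0.8]
grip_width: 0.0512
finger_force: 0.0
clock: 6.0
position: [0.5714, 0.0593, 0.2084]
tool_rot: [3.141, -0.0, 1.435]
force: [-0.5, 0.2, 0.6]
grip_width: 0.0513
finger_force: 0.0
{'clock': 6.0, 'position': [0.5714, 0.0593, 0.2084], 'tool_rot': [3.1415, -0.0002, 1.4352], 'qpos': [0.0822, 0.5117, -0.4033, 1.7619, 0.2443, 0.9174, -0.5599], 'force': [-0.5324, 0.2108, 0.6235], 'grip_width': 0.0513, 'finger_force': 0.0}
wrist 31724 [0.6199 0.0479 0.0377] [array([0.6141, 0.0382]), array([0.2918, 0.1909]), np.float64(85.5323)] 0.057
wrist 191 [0.6531 0.1327 0.0319] [array([0.6542, 0.1333]), array([0.0177, 0.014 ]), np.float64(82.4425)] 0.034
wrist 102 [0.559  0.147  0.0318] [array([0.5585, 0.1458]), array([0.0117, 0.0144]), np.float64(88.8407)] 0.034
wrist 247 [0.5526 0.0847 0.0319] [array([0.5542, 0.0882]), array([0.0652, 0.0088]), np.float64(84.7097)] 0.033
wrist 205 [0.5674 0.0824 0.0319] [array([0.5666, 0.0822]), array([0.05  , 0.0076]), np.float64(85.1045)] 0.034
wrist 341 [ 0.6794 -0.0585  0.0319] [array([ 0.6764, -0.0557]), array([0.0555, 0.025 ]), np.float64(87.2769)] 0.034
wrist 206 [ 0.6568 -0.0505  0.0319] [array([ 0.6555, -0.0528]), array([0.0516, 0.0135]), np.float64(87.7458)] 0.034
scene 1029 [ 0.6194 -0.0219  0.0411] [array([0.615 , 0.0375]), array([0.2898, 0.1953]), np.float64(85.3381)] 0.05
scene 753 [0.6236 0.0728 0.0404] [array([0.6247, 0.0579]), array([0.0751, 0.1546]), np.float64(0.3703)] 0.055
side 456 [ 0.6092 -0.0555  0.0408] [array([0.6154, 0.0267]), array([0.2568, 0.1928]), np.float64(86.0115)] 0.05
side 578 [0.6265 0.0755 0.0396] [array([0.6281, 0.0456]), array([0.1683, 0.0752]), np.float64(77.9111)] 0.055
scene knob (array([0.54519279, 0.2052242 ]), np.float64(0.009091866141133689))
side knob (array([0.54212949, 0.2080366 ]), np.float64(0.009205773219126426))
```

View pics/w2.png

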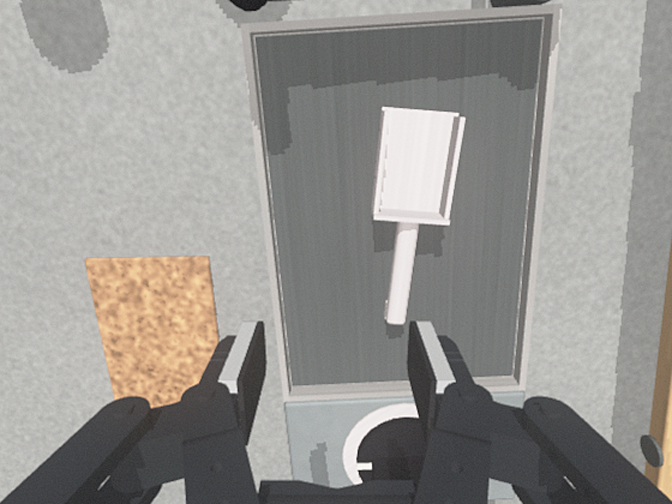

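Wrist view: the scoop's pan at (418,165), handle from (405,225) to (397,322), in the empty tray; nothing around it. Fit its axis.

Run:
```python
from m import *
f=dict(np.load('w2.npz')); P=cloud(f); I=f['img'].astype(int)
m=(P[...,0]>.57)&(P[...,0]<.68)&(P[...,1]>-.06)&(P[...,1]<.15)&(I.min(-1)>165)
b=max(blobs(f,m),key=lambda b:b.sum()); q=P[b]; print(b.sum(),cv2.minAreaRect(q[:,:2].astype(np.float32)))
h=q[(q[:,2]>.043)&(q[:,2]<.052)&(q[:,1]<.052)]; vx,vy,x0,y0=cv2.fitLine(h[:,:2].astype(np.float32),cv2.DIST_L2,0,.01,.01).ravel()
a=np.array([vx,vy])*np.sign(vy); c=np.array([x0,y0]); t=(h[:,:2]-c)@a; print('handle',c,np.degrees(np.arctan2(a[1],a[0])),np.ptp(t),'z',np.median(h[:,2])); end=c+a*np.percentile(t,.5)
pan=q[q[:,2]<.04]; tp=(q[:,:2]-end)@a; print('len',tp.max())
g=end+a*.055; print('end',end,'grip',g,'pan mid dev',np.cross(a,(q[tp>.09][:,:2].mean(0)-end)))
yaw=np.arctan2(a[1],a[0]); print(yaw); delta([*g,.10],[np.pi,0,yaw]); delta([*g,.049],[np.pi,0,yaw])
# mat and rim
k=(I[...,0]>I[...,2]+40)&(abs(P[...,2])<.02)&(P[...,0]<.5); print('mat',cv2.minAreaRect(P[k][:,:2].astype(np.float32)))
r=(P[...,2]>.039)&(P[...,2]<.046)&(P[...,0]>.5)&(P[...,0]<.74)&(P[...,1]>-.09)&(P[...,1]<.2)
bb=max(blobs(f,r),key=lambda b:b.sum()); print('rim',cv2.minAreaRect(P[bb][:,:2].astype(np.float32)))
```

```text
7238 ((0.6287221908569336, 0.06179135665297508), (0.07869809865951538, 0.1696382313966751), 5.460434436798096)
handle [0.6106843  0.01840964] 77.627266 0.07306618133773715 z 0.0491624408260764
len 0.1519628895269454
end [ 0.60274973 -0.01776082] grip [0.61453461 0.03596177] pan mid dev -0.000948010186062484
1.3548515
[-0.088, 0.23, 0.542] [0.0, 0.0, 0.053]
[-0.088, 0.23, 0.797] [0.0, 0.0, 0.053]
mat ((0.40571990609169006, -0.027961619198322296), (0.14379604160785675, 0.10271821916103363), 83.25432586669922)
rim ((0.6149158477783203, 0.04622739553451538), (0.2817850708961487, 0.19108499586582184), 85.57512664794922)<stdin>:8: DeprecationWarning: Arrays of 2-dimensional vectors are deprecated. Use arrays of 3-dimensional vectors instead. (deprecated in NumPy 2.0)
```

```bash
python3 -m inch '[[-0.088,0.23,0.3,0,0,0.053,0.5],[-0.088,0.23,0.55,0,0,0.053,0.5],[-0.088,0.23,0.7,0,0,0.053,0.5],[-0.088,0.23,0.795,0,0,0.053,0.4],[-0.088,0.23,0.795,0,0,0.053,0.2],[-0.088,0.23,0.795,0,0,0.053,0],[-0.088,0.23,0.795,0,0,0.053,0],[-0.088,0.23,0.795,0,0,0.053,0]]' 40
python3 -m inch '[[0,0,-0.15,0,0,0,0],[0,0,-0.3,0,0,0,0],[0,0,-0.5,0,0,0,0],[0,0,-0.5,0,0,0,0]]'
python3 - <<'E'
from h import *
st()
# mat centre (.406,-.0523), long axis 83.4deg ; put scoop origin at centre (+6mm x); grip = origin-20mm*a
yaw=np.radians(83.4); a=np.array([np.cos(yaw),np.sin(yaw)]); g=np.array([.410,-.052])-.020*a; print(g)
delta([*g,.15],[np.pi,0,yaw])
f=grab('wrist'); save(f,'w3.png')
E
```

```text
clock: 7.25
position: [0.6148, 0.0358, 0.0498]
tool_rot: [3.141, -0.0, 1.355]
force: [0.1, -0.1, -0.8]
grip_width: 0.013
finger_force: 42.2
clock: 7.75
position: [0.6161, 0.0359, 0.1524]
tool_rot: [3.137, -0.001, 1.355]
force: [0.7, -0.2, -0.6]
grip_width: 0.0129
finger_force: 42.3
{'clock': 7.75, 'position': [0.6161, 0.0359, 0.1524], 'tool_rot': [3.1369, -0.0014, 1.3552], 'qpos': [0.0853, 0.6372, -0.3543, 1.6958, 0.2783, 0.8535, -0.604], 'force': [0.7126, -0.2363, -0.6442], 'grip_width': 0.0129, 'finger_force': 42.2631}
[ 0.40770126 -0.07186746]
[-0.749, -0.902, 0.007] [0.003, -0.001, -0.064]
```

View pics/w3.png

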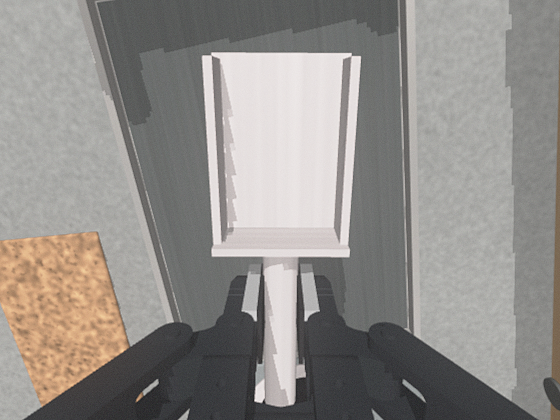

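The scoop hangs level in the fingers, handle at (280,330). Carry it to the mat.

```bash
python3 -m inch '[[-0.2,-0.23,0,0,0,-0.03,0],[-0.4,-0.46,0,0,0,-0.064,0],[-0.6,-0.7,0,0,0,-0.064,0],[-0.749,-0.902,0,0,0,-0.064,0],[-0.749,-0.902,0,0,0,-0.064,0],[-0.749,-0.902,0.2,0,0,-0.064,0],[-0.749,-0.902,0.4,0,0,-0.064,0],[-0.749,-0.902,0.4,0,0,-0.064,0],[-0.749,-0.902,0.4,0,0,-0.064,0]]'
python3 - <<'E'
from h import *
st(); yaw=np.radians(83.4); delta([.4077,-.0719,.0243],[np.pi,0,yaw])
E
```

```text
clock: 8.93
position: [0.4068, -0.0717, 0.07]
tool_rot: [3.142, -0.0, 1.456]
force: [-0.1, 0.3, -0.3]
grip_width: 0.0128
finger_force: 42.2
{'clock': 8.925, 'position': [0.4068, -0.0717, 0.07], 'tool_rot': [3.1416, -0.0001, 1.4565], 'qpos': [0.2723, 0.5391, -0.3049, 2.2579, 0.4115, 0.3952, -0.4888], 'force': [-0.1274, 0.3398, -0.2547], 'grip_width': 0.0128, 'finger_force': 42.164}
[-0.0, 0.005, 0.228] [0.0, -0.0, 0.001]
```

```bash
python3 -m inch '[[0,0.005,0.1,0,0,0,0],[0,0.005,0.18,0,0,0,0],[0,0.005,0.225,0,0,0,0],[0,0.005,0.225,0,0,0,0],[0,0.005,0.225,0,0,0,0]]'
python3 -m inch '[[0,0,0,0,0,0,0.4],[0,0,0,0,0,0,0.5],[0,0,0,0,0,0,0.5],[0,0,-0.3,0,0,0,0.5],[0,0,-0.6,0,0,0,0.5],[0,0,-0.9,0,0,0,0.6],[0,0,-0.9,0,0,0,0.9]]'
python3 - <<'E'
from m import *
st(); f=grab('scene'); save(f,'s2.png',(80,130,440,300),2.2)
for n in ['scene','side']:
    f=grab(n); P=cloud(f); np.savez(n+'2.npz',**f)
    w=(P[...,0]>.35)&(P[...,0]<.62)&(P[...,1]>.23)&(P[...,1]<.5)&(P[...,2]>.03)&(P[...,2]<.075)
    w|=(P[...,0]>.36)&(P[...,0]<.48)&(P[...,1]>-.5)&(P[...,1]<-.33)&(P[...,2]>.03)&(P[...,2]<.075)
    for b in blobs(f,w,60): q=P[b]; q=q[q[:,2]>.056]; c,r=circ(q[:,:2]); print(n,c.round(4),r.round(3),q[:,2].max().round(3))
E
```

```text
clock: 9.55
position: [0.4078, -0.0721, 0.025]
tool_rot: [3.141, -0.0, 1.456]
force: [0.0, -0.3, -0.0]
grip_width: 0.013
finger_force: 42.2
clock: 10.42
position: [0.409, -0.0725, 0.2079]
tool_rot: [3.135, 0.001, 1.455]
force: [0.6, -0.4, -1.5]
grip_width: 0.0678
finger_force: 0.0
{'clock': 10.425, 'position': [0.409, -0.0725, 0.2079], 'tool_rot': [3.1349, 0.001, 1.4551], 'qpos': [0.4673, 0.2798, -0.514, 2.1485, 0.2031, 0.7517, -0.294], 'force': [0.6038, -0.41, -1.4772], 'grip_width': 0.0678, 'finger_force': 0.0}
scene [0.4135 0.2894] 0.026 0.066
scene [0.4446 0.3925] 0.026 0.065
scene [0.5493 0.4042] 0.026 0.064
scene [0.5439 0.2984] 0.026 0.064
scene [ 0.4366 -0.4018] 0.026 0.064
side [ 0.4347 -0.3997] 0.025 0.063
side [0.542  0.3008] 0.026 0.064
side [0.4116 0.2919] 0.026 0.065
side [0.5467 0.4066] 0.026 0.065
side [0.4426 0.3946] 0.026 0.065
```

View pics/s2.png

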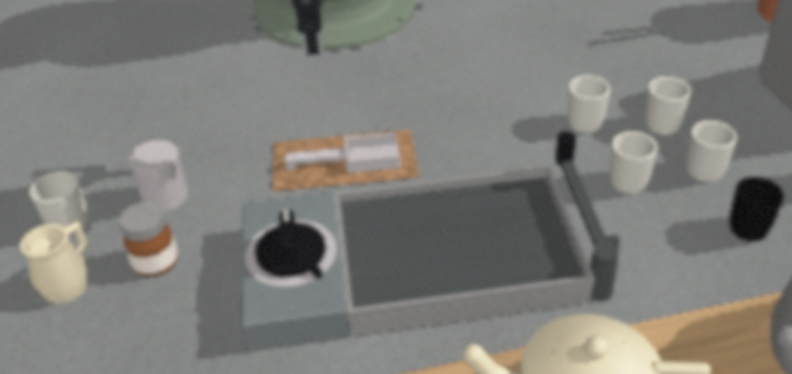

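Scene crop: scoop lies flat on the cork mat at (340,158), bar out along the left end, cups unmoved. Now the lone cup beside the jug.

```bash
python3 -m inch '[[-0.3,0,0,0,0,0.05,0.9],[-0.6,0,0,0,0,0.12,0.9],[-0.9,0,0,0,0,0.24,0.9],[-1,0,0,0,0,0.3,0.9],[-1,0,0,0,0,0.4,0.9],[-1,0,0,0,0,0.46,0.9]]'
cat > cup.py <<'E'
from m import *
import sys
from h import *
def cups(n='wrist'):
    f=grab(n); P=cloud(f); I=f['img'].astype(int); out=[]
    m=(P[...,2]>.054)&(P[...,2]<.07)&(I.min(-1)>90)&(P[...,0]>.33)&(P[...,0]<.62)&((P[...,1]>.225)|(P[...,1]<-.32))&(P[...,1]<.5)
    for b in blobs(f,m,40):
        q=P[b]; c,r=circ(q[:,:2]); out.append(c); print(n,c.round(4),r.round(4),b.sum(),q[:,2].max().round(3))
    return f
def slot(lx,ly):
    c,s=np.cos(-.077),np.sin(-.077); return np.array([.6155+c*lx-s*ly,.0505+s*lx+c*ly])
E
python3 - <<'E'
from cup import *
st(); f=cups(); save(f,'w4.png'); delta([.4357,-.4008,.12],[np.pi,0,np.pi/4]); delta([.4357,-.4008,.042],[np.pi,0,np.pi/4])
E
```

```text
clock: 11.32
position: [0.3838, -0.2705, 0.2026]
tool_rot: [-3.139, 0.001, 0.729]
force: [0.4, 0.4, -0.3]
grip_width: 0.0763
finger_force: 0.0
{'clock': 11.325, 'position': [0.3838, -0.2705, 0.2026], 'tool_rot': [-3.1386, 0.0011, 0.7292], 'qpos': [0.6919, 0.3507, -0.2539, 2.032, 0.1232, 0.7763, -0.4772], 'force': [0.4426, 0.4185, -0.2907], 'grip_width': 0.0763, 'finger_force': 0.0}
wrist [ 0.5292 -0.3827] 0.0164 1373 0.07
wrist [ 0.5374 -0.4005] 0.0073 326 0.07
wrist [ 0.4343 -0.4018] 0.0256 1697 0.066
[-0.238, 0.661, 0.412] [-0.002, 0.001, -0.038]
[-0.238, 0.662, 0.802] [-0.002, 0.001, -0.038]
```

View pics/w4.png

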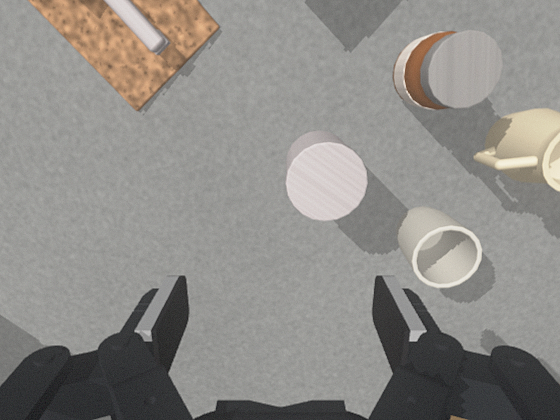

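Wrist view: cup rim at (448,256), upright, clear of the tin (327,180) and jug. Grasp it.

```bash
python3 -m inch '[[-0.12,0.33,0,0,0,-0.038,0.95],[-0.24,0.66,0,0,0,-0.038,0.95],[-0.24,0.66,0.2,0,0,-0.038,0.95],[-0.24,0.66,0.4,0,0,-0.038,0.95],[-0.24,0.66,0.6,0,0,-0.038,0.95],[-0.24,0.66,0.8,0,0,-0.038,0.95],[-0.24,0.66,0.8,0,0,-0.038,0.95],[-0.24,0.66,0.8,0,0,-0.038,0.4],[-0.24,0.66,0.8,0,0,-0.038,0.4],[-0.24,0.66,0.8,0,0,-0.038,0.4],[-0.24,0.66,0.8,0,0,-0.038,0.4]]' 40
python3 -m inch '[[0,0,-0.2,0,0,0,0.4],[0,0,-0.45,0,0,0,0.4],[0,0,-0.7,0,0,0,0.4],[0,0,-0.7,0,0,0,0.4]]'
python3 - <<'E'
from cup import *
st(); s=slot(.045,-.08); print(s); delta([*s,.18],[np.pi,0,np.radians(85.6)])
E
```

```text
clock: 12.75
position: [0.4377, -0.4014, 0.0459]
tool_rot: [3.14, -0.0, 0.793]
force: [-2.0, 2.3, 8.3]
grip_width: 0.0539
finger_force: 41.9
clock: 13.25
position: [0.4386, -0.4023, 0.189]
tool_rot: [3.134, -0.0, 0.793]
force: [-0.1, -0.4, -2.5]
grip_width: 0.054
finger_force: 43.0
{'clock': 13.25, 'position': [0.4386, -0.4023, 0.189], 'tool_rot': [3.1342, -0.0005, 0.7929], 'qpos': [0.8026, 0.5453, -0.2281, 1.7364, 0.1551, 0.87, -0.2708], 'force': [-0.0754, -0.3821, -2.4838], 'grip_width': 0.054, 'finger_force': 42.9981}
[ 0.65421275 -0.03272453]
[2.073, -0.529, 0.042] [0.005, 0.001, -0.446]
```

```bash
python3 -m inch '[[0.25,-0.06,0,0,0,0,0.4],[0.5,-0.13,0,0,0,0,0.4],[0.75,-0.2,0,0,0,0,0.4],[1,-0.26,0,0,0,0,0.4],[1,-0.26,0,0,0,0,0.4]]'
python3 -m inch '[[0.25,-0.06,0,0,0,-0.1,0.4],[0.5,-0.13,0,0,0,-0.2,0.4],[0.75,-0.2,0,0,0,-0.3,0.4],[1,-0.26,0,0,0,-0.4,0.4],[1,-0.26,0,0,0,-0.446,0.4],[1,-0.26,0,0,0,-0.446,0.4]]'
python3 - <<'E'
from cup import *
st(); s=slot(.045,-.08); delta([*s,.0765],[np.pi,0,np.radians(85.6)]); 
f=grab('scene'); P=cloud(f); save(f,'s3.png',(150,130,420,300),2.5)
E
```

```text
clock: 13.88
position: [0.5423, -0.2177, 0.1842]
tool_rot: [-3.141, -0.002, 0.799]
force: [0.3, -0.5, -1.2]
grip_width: 0.0536
finger_force: 43.0
clock: 14.62
position: [0.6434, -0.0437, 0.1838]
tool_rot: [-3.141, 0.0, 1.493]
force: [0.7, -1.8, -1.4]
grip_width: 0.0541
finger_force: 43.0
{'clock': 14.625, 'position': [0.6434, -0.0437, 0.1838], 'tool_rot': [-3.1409, 0.0004, 1.493], 'qpos': [0.2507, 0.6509, -0.4244, 1.5869, 0.3073, 0.9713, -0.3496], 'force': [0.6858, -1.8015, -1.4088], 'grip_width': 0.0541, 'finger_force': 43.0199}
[0.059, 0.05, 0.536] [-0.0, 0.0, -0.001]
```

View pics/s3.png

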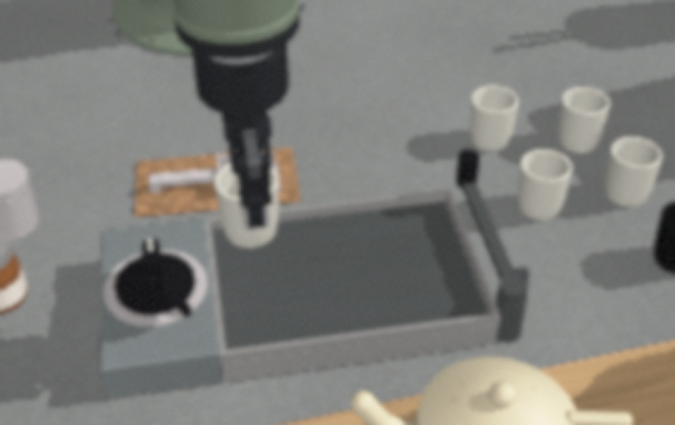

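Scene crop: the cup hangs upright in the fingers at (248,205) above the tray's right end. Lower, release, lift and head for the left cups.

```bash
python3 -m inch '[[0.06,0.05,0.2,0,0,0,0.4],[0.06,0.05,0.4,0,0,0,0.4],[0.06,0.05,0.49,0,0,0,0.4],[0.06,0.05,0.535,0,0,0,0.4],[0.06,0.05,0.535,0,0,0,0.4],[0.06,0.05,0.535,0,0,0,0.4]]'
python3 -m inch '[[0,0,0,0,0,0,0.7],[0,0,0,0,0,0,0.78],[0,0,0,0,0,0,0.78],[0,0,-0.2,0,0,0,0.78],[0,0,-0.4,0,0,0,0.78],[0,0,-0.6,0,0,0,0.9]]'
python3 -m inch '[[0.3,-0.1,0,0,0,0,0.9],[0.6,-0.2,0,0,0,0,0.9],[0.8,-0.3,0,0,0,0,0.9],[1,-0.4,0,0,0,0,0.9],[1,-0.4,0,0,0,0,0.9]]'
python3 - <<'E'
from cup import *
st(); f=cups('wrist')
for n in ['scene','side']:
    cups(n); f=grab(n); P=cloud(f); m=(P[...,2]>.085)&(P[...,2]<.098)&(P[...,0]>.52)&(P[...,0]<.72)&(P[...,1]>-.085)&(P[...,1]<.17)
    for b in blobs(f,m,40): print('tray',circ(P[b][:,:2]),P[b][:,2].max())
E
```

```text
clock: 15.42
position: [0.6552, -0.032, 0.0786]
tool_rot: [3.14, -0.0, 1.493]
force: [-0.1, 0.0, -1.3]
grip_width: 0.0539
finger_force: 43.0
clock: 16.18
position: [0.6545, -0.0318, 0.1986]
tool_rot: [-3.142, -0.0, 1.494]
force: [0.4, 0.1, 0.1]
grip_width: 0.0769
finger_force: 0.0
clock: 16.8
position: [0.5887, 0.1777, 0.1977]
tool_rot: [-3.141, -0.002, 1.499]
force: [-0.1, -0.5, -0.1]
grip_width: 0.0771
finger_force: 0.0
{'clock': 16.8, 'position': [0.5887, 0.1777, 0.1977], 'tool_rot': [-3.1414, -0.0015, 1.499], 'qpos': [-0.0814, 0.5936, -0.4547, 1.66, 0.3032, 0.9581, -0.716], 'force': [-0.0768, -0.5423, -0.1201], 'grip_width': 0.0771, 'finger_force': 0.0}
wrist [0.5416 0.2978] 0.0254 1489 0.066
wrist [0.4125 0.2888] 0.0253 1364 0.066
scene [0.4446 0.3929] 0.0259 112 0.063
scene [0.5493 0.4039] 0.0258 132 0.065
scene [0.5443 0.2983] 0.0258 130 0.064
scene [ 0.5383 -0.4015] 0.0113 110 0.07
scene [ 0.5472 -0.3985] 0.0215 112 0.07
tray (array([ 0.65637958, -0.03433191]), np.float64(0.02556804102461056)) 0.09464536639751416
side [ 0.5338 -0.3816] 0.0171 67 0.069
side [0.5417 0.3012] 0.0257 162 0.064
side [0.4114 0.2919] 0.0256 188 0.066
side [0.5466 0.4065] 0.0256 187 0.065
side [0.4425 0.3947] 0.0257 203 0.064
tray (array([ 0.65479196, -0.03159414]), np.float64(0.025922549651689768)) 0.09403885343267165
```

Run:
```python
from cup import *
delta([.5423,.299,.042],[np.pi,0,np.radians(85.6)]); s=slot(.045,0); print(s)
```

```text
[0.612, -0.291, 0.776] [0.0, 0.0, -0.001]
[0.66036666 0.04703842]
```

```bash
python3 -m inch '[[0.3,-0.15,0,0,0,0,0.95],[0.61,-0.29,0,0,0,0,0.95],[0.61,-0.29,0.3,0,0,0,0.95],[0.61,-0.29,0.58,0,0,0,0.95],[0.61,-0.29,0.775,0,0,0,0.95],[0.61,-0.29,0.775,0,0,0,0.95],[0.61,-0.29,0.775,0,0,0,0.4],[0.61,-0.29,0.775,0,0,0,0.4],[0.61,-0.29,0.775,0,0,0,0.4],[0.61,-0.29,0.775,0,0,0,0.4]]' 40
python3 -m inch '[[0,0,-0.2,0,0,0,0.4],[0,0,-0.45,0,0,0,0.4],[0,0,-0.7,0,0,0,0.4],[-0.2,0.17,-0.7,0,0,0,0.4],[-0.4,0.34,-0.7,0,0,0,0.4],[-0.6,0.51,-0.7,0,0,0,0.4],[-0.8,0.68,-0.7,0,0,0,0.4],[-1,0.68,-0.7,0,0,0,0.4],[-1,0.68,-0.7,0,0,0,0.4]]'
python3 - <<'E'
from cup import *
st(); s=slot(.045,0); delta([*s,.0765],[np.pi,0,np.radians(85.6)])
E
```

```text
clock: 18.3
position: [0.5429, 0.3003, 0.0446]
tool_rot: [3.139, -0.002, 1.493]
force: [-2.0, -1.0, 6.6]
grip_width: 0.0534
finger_force: 40.8
clock: 19.42
position: [0.6626, 0.0856, 0.1838]
tool_rot: [3.14, 0.002, 1.489]
force: [-0.3, 0.2, -2.0]
grip_width: 0.0537
finger_force: 43.1
{'clock': 19.425, 'position': [0.6626, 0.0856, 0.1838], 'tool_rot': [3.14, 0.0015, 1.4886], 'qpos': [0.054, 0.6872, -0.4357, 1.52, 0.325, 1.0056, -0.552], 'force': [-0.2718, 0.1731, -2.0161], 'grip_width': 0.0537, 'finger_force': 43.0534}
[-0.192, 0.004, 0.537] [0.001, 0.001, -0.003]
```

```bash
python3 -m inch '[[-0.19,0,0,0,0,0,0.4],[-0.19,0,0.25,0,0,0,0.4],[-0.19,0,0.45,0,0,0,0.4],[-0.19,0,0.545,0,0,0,0.4],[-0.19,0,0.545,0,0,0,0.4],[-0.19,0,0.545,0,0,0,0.4]]'
python3 -m inch '[[0,0,0,0,0,0,0.7],[0,0,0,0,0,0,0.78],[0,0,0,0,0,0,0.78],[0,0,-0.2,0,0,0,0.78],[0,0,-0.4,0,0,0,0.78],[0,0,-0.6,0,0,0,0.9]]'
python3 -m inch '[[0.2,-0.2,0,0,0,0,0.9],[0.4,-0.4,0,0,0,0,0.9],[0.6,-0.6,0,0,0,0,0.9],[0.8,-0.8,0,0,0,0,0.9],[1,-1,0,0,0,0,0.9],[1,-1,0,0,0,0,0.9]]'
python3 - <<'E'
from cup import *
st(); f=cups('wrist')
for n in ['scene','side']:
    cups(n); f=grab(n); P=cloud(f); m=(P[...,2]>.085)&(P[...,2]<.098)&(P[...,0]>.52)&(P[...,0]<.72)&(P[...,1]>-.085)&(P[...,1]<.17)
    for b in blobs(f,m,40): print('tray',circ(P[b][:,:2]),P[b][:,2].max())
delta([.412,.290,.042],[np.pi,0,np.radians(85.6)])
E
```

```text
clock: 20.18
position: [0.6598, 0.0526, 0.0746]
tool_rot: [3.14, -0.001, 1.494]
force: [0.2, -0.2, -1.4]
grip_width: 0.0535
finger_force: 42.2
clock: 20.92
position: [0.659, 0.0521, 0.1947]
tool_rot: [3.142, -0.0, 1.494]
force: [0.1, 0.3, -0.4]
grip_width: 0.0771
finger_force: 0.0
clock: 21.68
position: [0.4724, 0.2705, 0.1939]
tool_rot: [-3.141, -0.001, 1.5]
force: [0.6, -0.3, 0.6]
grip_width: 0.0769
finger_force: 0.0
{'clock': 21.675, 'position': [0.4724, 0.2705, 0.1939], 'tool_rot': [-3.1414, -0.0015, 1.5], 'qpos': [-0.2605, 0.5, -0.4996, 1.8495, 0.3044, 0.8673, -0.9782], 'force': [0.6026, -0.3327, 0.6034], 'grip_width': 0.0769, 'finger_force': 0.0}
wrist [0.4419 0.3918] 0.0253 1347 0.066
wrist [0.5449 0.403 ] 0.0249 923 0.065
wrist [0.4114 0.29  ] 0.0255 1701 0.066
scene [0.4138 0.2894] 0.0258 116 0.064
scene [0.4449 0.3922] 0.0258 111 0.066
scene [0.5492 0.4044] 0.0257 127 0.065
scene [ 0.5381 -0.4015] 0.0112 111 0.07
scene [ 0.5461 -0.3989] 0.0224 113 0.07
tray (array([0.66161714, 0.05084927]), np.float64(0.025771932307841767)) 0.0945201620690541
tray (array([ 0.65646081, -0.03440137]), np.float64(0.02561806941602898)) 0.09448287311390613
side [ 0.5341 -0.3806] 0.0184 73 0.07
side [0.4114 0.2918] 0.0257 184 0.064
side [0.5466 0.4067] 0.0257 186 0.064
side [0.4423 0.3949] 0.0257 214 0.064
[0.095, -0.328, 0.756] [0.0, 0.0, -0.001]
```

```bash
python3 -m inch '[[0.1,-0.33,0,0,0,0,0.95],[0.1,-0.33,0.15,0,0,0,0.95],[0.1,-0.33,0.4,0,0,0,0.95],[0.1,-0.33,0.6,0,0,0,0.95],[0.1,-0.33,0.755,0,0,0,0.95],[0.1,-0.33,0.755,0,0,0,0.95],[0.1,-0.33,0.755,0,0,0,0.4],[0.1,-0.33,0.755,0,0,0,0.4],[0.1,-0.33,0.755,0,0,0,0.4],[0.1,-0.33,0.755,0,0,0,0.4]]' 40
python3 -m inch '[[0,0,-0.2,0,0,0,0.4],[0,0,-0.45,0,0,0,0.4],[0,0,-0.7,0,0,0,0.4],[-0.2,0.17,-0.7,0,0,0,0.4],[-0.4,0.34,-0.7,0,0,0,0.4],[-0.6,0.51,-0.7,0,0,0,0.4],[-0.8,0.7,-0.7,0,0,0,0.4],[-1,0.87,-0.7,0,0,0,0.4],[-1,0.87,-0.7,0,0,0,0.4]]'
python3 - <<'E'
from cup import *
st(); s=slot(-.045,-.08);print(s); delta([*s,.0755],[np.pi,0,np.radians(85.6)])
E
```

```text
clock: 23.18
position: [0.4117, 0.2922, 0.044]
tool_rot: [3.139, -0.001, 1.493]
force: [-1.4, -1.3, 9.6]
grip_width: 0.0542
finger_force: 40.1
clock: 24.3
position: [0.5707, 0.0747, 0.1832]
tool_rot: [3.14, 0.001, 1.487]
force: [-0.1, 0.2, -1.1]
grip_width: 0.0542
finger_force: 42.7
{'clock': 24.3, 'position': [0.5707, 0.0747, 0.1832], 'tool_rot': [3.1398, 0.0009, 1.4874], 'qpos': [0.099, 0.5552, -0.4691, 1.779, 0.316, 0.8809, -0.5959], 'force': [-0.0686, 0.2434, -1.1069], 'grip_width': 0.0542, 'finger_force': 42.7132}
[ 0.56447942 -0.02580138]
[-0.503, 0.01, 0.539] [0.001, 0.001, -0.004]
```

```bash
python3 -m inch '[[-0.25,0.01,0,0,0,0,0.4],[-0.5,0.01,0,0,0,0,0.4],[-0.5,0.01,0.2,0,0,0,0.4],[-0.5,0.01,0.4,0,0,0,0.4],[-0.5,0.01,0.5,0,0,0,0.4],[-0.5,0.01,0.545,0,0,0,0.4],[-0.5,0.01,0.545,0,0,0,0.4],[-0.5,0.01,0.545,0,0,0,0.4]]'
python3 -m inch '[[0,0,0,0,0,0,0.7],[0,0,0,0,0,0,0.78],[0,0,0,0,0,0,0.78],[0,0,-0.2,0,0,0,0.78],[0,0,-0.4,0,0,0,0.78],[0,0,-0.6,0,0,0,0.9]]'
python3 -m inch '[[0.2,-0.1,0,0,0,0,0.9],[0.4,-0.2,0,0,0,0,0.9],[0.7,-0.3,0,0,0,0,0.9],[1,-0.4,0,0,0,0,0.9],[1,-0.4,0,0,0,0,0.9],[1,-0.4,0,0,0,0,0.9]]'
python3 - <<'E'
from cup import *
st()
for n in ['scene','side']:
    cups(n); f=grab(n); P=cloud(f); m=(P[...,2]>.085)&(P[...,2]<.098)&(P[...,0]>.52)&(P[...,0]<.72)&(P[...,1]>-.085)&(P[...,1]<.17)
    for b in blobs(f,m,40): print('tray',circ(P[b][:,:2]),P[b][:,2].max())
delta([.443,.3935,.12],[np.pi,0,np.radians(85.6)])
E
```

```text
clock: 25.3
position: [0.5636, -0.0206, 0.0743]
tool_rot: [3.14, -0.0, 1.494]
force: [-0.1, -1.7, -1.5]
grip_width: 0.0542
finger_force: 42.3
clock: 26.05
position: [0.563, -0.0207, 0.1946]
tool_rot: [-3.141, -0.0, 1.494]
force: [0.6, 0.6, 0.8]
grip_width: 0.0764
finger_force: 0.0
clock: 26.8
position: [0.4988, 0.1846, 0.1932]
tool_rot: [-3.142, 0.0, 1.494]
force: [0.2, 0.1, 0.1]
grip_width: 0.077
finger_force: 0.0
{'clock': 26.8, 'position': [0.4988, 0.1846, 0.1932], 'tool_rot': [-3.1416, 0.0004, 1.4942], 'qpos': [-0.0838, 0.485, -0.5128, 1.8806, 0.3085, 0.8548, -0.8287], 'force': [0.1772, 0.0993, 0.1362], 'grip_width': 0.077, 'finger_force': 0.0}
scene [0.4446 0.3928] 0.026 109 0.064
scene [0.5493 0.4043] 0.026 132 0.065
scene [ 0.5383 -0.401 ] 0.0113 110 0.07
scene [ 0.5461 -0.3989] 0.0222 112 0.07
tray (array([ 0.56555294, -0.02296571]), np.float64(0.025786063674852762)) 0.09515775767409529
tray (array([0.66183661, 0.05086835]), np.float64(0.025886657316823925)) 0.09472069516413265
tray (array([ 0.65636122, -0.03451805]), np.float64(0.02572547668622325)) 0.09430340667347194
side [ 0.5334 -0.3815] 0.0181 69 0.069
side [0.5465 0.4067] 0.0257 188 0.064
side [0.4424 0.3947] 0.0258 204 0.065
tray (array([0.65936337, 0.05390218]), np.float64(0.025474074410490523)) 0.09380973519252693
[1.024, -0.363, 0.366] [-0.0, 0.0, -0.001]
```

```bash
python3 -m inch '[[0.3,-0.1,0,0,0,0,0.95],[0.6,-0.2,0,0,0,0,0.95],[0.9,-0.36,0,0,0,0,0.95],[1,-0.36,0,0,0,0,0.95],[1,-0.36,0.2,0,0,0,0.95],[1,-0.36,0.45,0,0,0,0.95],[1,-0.36,0.6,0,0,0,0.95]]'
python3 - <<'E'
from cup import *
delta([.4432,.3938,.042],[np.pi,0,np.radians(85.6)])
E
```

```text
clock: 27.88
position: [0.4425, 0.3884, 0.0711]
tool_rot: [-3.14, 0.002, 1.493]
force: [1.5, 1.3, 0.3]
grip_width: 0.081
finger_force: 0.0
[0.027, 0.002, 0.145] [-0.001, 0.001, -0.001]
```

```bash
python3 -m inch '[[0.025,0,0.08,0,0,0,0.95],[0.025,0,0.15,0,0,0,0.95],[0.025,0,0.15,0,0,0,0.4],[0.025,0,0.15,0,0,0,0.4],[0.025,0,0.15,0,0,0,0.4],[0.025,0,0.15,0,0,0,0.4]]' 40
python3 -m inch '[[0,0,-0.2,0,0,0,0.4],[0,0,-0.45,0,0,0,0.4],[0,0,-0.7,0,0,0,0.4],[-0.2,0.17,-0.7,0,0,0,0.4],[-0.4,0.34,-0.7,0,0,0,0.4],[-0.6,0.51,-0.7,0,0,0,0.4],[-0.8,0.7,-0.7,0,0,0,0.4],[-1,0.76,-0.7,0,0,0,0.4],[-1,0.76,-0.7,0,0,0,0.4]]'
python3 - <<'E'
from cup import *
st(); s=slot(-.045,0);print(s); delta([*s,.0755],[np.pi,0,np.radians(85.6)])
E
```

```text
clock: 28.62
position: [0.4432, 0.3952, 0.0442]
tool_rot: [3.141, -0.001, 1.494]
force: [-0.8, 0.1, 8.0]
grip_width: 0.0545
finger_force: 42.7
clock: 29.75
position: [0.58, 0.1796, 0.1833]
tool_rot: [3.141, 0.002, 1.488]
force: [0.2, 0.5, -1.1]
grip_width: 0.0543
finger_force: 43.0
{'clock': 29.75, 'position': [0.58, 0.1796, 0.1833], 'tool_rot': [3.1413, 0.0018, 1.4885], 'qpos': [-0.0622, 0.6069, -0.4948, 1.6913, 0.3461, 0.9321, -0.7737], 'force': [0.1648, 0.462, -1.1269], 'grip_width': 0.0543, 'finger_force': 42.9812}
[0.57063334 0.05396158]
[-0.629, 0.005, 0.54] [0.0, 0.001, -0.004]
```

```bash
python3 -m inch '[[-0.3,0.005,0,0,0,0,0.4],[-0.62,0.005,0,0,0,0,0.4],[-0.62,0.005,0.2,0,0,0,0.4],[-0.62,0.005,0.4,0,0,0,0.4],[-0.62,0.005,0.5,0,0,0,0.4],[-0.62,0.005,0.545,0,0,0,0.4],[-0.62,0.005,0.545,0,0,0,0.4],[-0.62,0.005,0.545,0,0,0,0.4]]'
python3 -m inch '[[0,0,0,0,0,0,0.7],[0,0,0,0,0,0,0.78],[0,0,0,0,0,0,0.78],[0,0,-0.2,0,0,0,0.78],[0,0,-0.4,0,0,0,0.78],[0,0,-0.6,0,0,0,0.9]]'
python3 -m inch '[[0.3,0.05,0,0,0,0,0.95],[0.6,0.05,0,0,0,0,0.95],[0.9,0.05,0,0,0,0,0.95],[1,0.05,0,0,0,0,0.95],[1,0.05,0,0,0,0,0.95]]'
python3 - <<'E'
from cup import *
st()
for n in ['scene','side']:
    cups(n); f=grab(n); P=cloud(f); m=(P[...,2]>.085)&(P[...,2]<.098)&(P[...,0]>.52)&(P[...,0]<.72)&(P[...,1]>-.085)&(P[...,1]<.17)
    for b in blobs(f,m,40): print('tray',circ(P[b][:,:2]),P[b][:,2].max())
delta([.548,.4055,.042],[np.pi,0,np.radians(85.6)])
E
```

```text
clock: 30.75
position: [0.571, 0.0604, 0.0752]
tool_rot: [3.14, -0.0, 1.494]
force: [0.2, 0.1, -0.9]
grip_width: 0.0542
finger_force: 42.8
clock: 31.5
position: [0.5703, 0.06, 0.1956]
tool_rot: [-3.141, -0.0, 1.494]
force: [0.7, -0.6, 0.4]
grip_width: 0.0768
finger_force: 0.0
clock: 32.12
position: [0.5954, 0.2598, 0.194]
tool_rot: [-3.141, -0.0, 1.496]
force: [-0.9, 0.1, 1.2]
grip_width: 0.0812
finger_force: 0.0
{'clock': 32.125, 'position': [0.5954, 0.2598, 0.194], 'tool_rot': [-3.1412, -0.0002, 1.4958], 'qpos': [-0.1823, 0.659, -0.5009, 1.5624, 0.3537, 1.0118, -0.8592], 'force': [-0.8747, 0.0617, 1.2163], 'grip_width': 0.0812, 'finger_force': 0.0}
scene [0.5492 0.404 ] 0.0258 125 0.065
scene [ 0.5382 -0.4016] 0.0113 110 0.07
scene [ 0.547  -0.3986] 0.0217 114 0.07
tray (array([0.57282389, 0.0583494 ]), np.float64(0.025849971487347873)) 0.09385940143389301
tray (array([ 0.56554514, -0.0230552 ]), np.float64(0.02577051875491424)) 0.09489422749597044
tray (array([0.6616714 , 0.05098878]), np.float64(0.02595367606566973)) 0.09474390718039398
tray (array([ 0.65645721, -0.0343296 ]), np.float64(0.02545888368826701)) 0.09394848027643798
side [ 0.5327 -0.3791] 0.0172 74 0.07
side [0.5467 0.4064] 0.0258 190 0.064
tray (array([ 0.65390273, -0.03194849]), np.float64(0.025574161801593324)) 0.09687646543733745
tray (array([0.6589523 , 0.05278414]), np.float64(0.02573536532312405)) 0.09369939598116687
tray (array([ 0.56331297, -0.02100433]), np.float64(0.025573053695050012)) 0.09416041251198187
tray (array([0.57120846, 0.06071887]), np.float64(0.026067781195037075)) 0.09427868142322014
[0.723, -0.299, 0.761] [0.0, 0.001, -0.001]
```

```bash
python3 -m inch '[[0.3,-0.15,0,0,0,0,0.92],[0.6,-0.3,0,0,0,0,0.92],[0.72,-0.3,0.15,0,0,0,0.92],[0.72,-0.3,0.4,0,0,0,0.92],[0.72,-0.3,0.6,0,0,0,0.92],[0.72,-0.3,0.76,0,0,0,0.92],[0.72,-0.3,0.76,0,0,0,0.92],[0.72,-0.3,0.76,0,0,0,0.4],[0.72,-0.3,0.76,0,0,0,0.4],[0.72,-0.3,0.76,0,0,0,0.4],[0.72,-0.3,0.76,0,0,0,0.4]]' 40
python3 -m inch '[[0,0,-0.2,0,0,0,0.4],[0,0,-0.45,0,0,0,0.4],[0,0,-0.7,0,0,0,0.4],[-0.2,0.17,-0.7,0,0,0,0.4],[-0.4,0.34,-0.7,0,0,0,0.4],[-0.6,0.51,-0.7,0,0,0,0.4],[-0.8,0.7,-0.7,0,0,0,0.4],[-1,0.7,-0.7,0,0,0,0.4],[-1,0.7,-0.7,0,0,0,0.4]]'
python3 - <<'E'
from cup import *
st(); s=slot(.045,.083);print(s); delta([*s,.0755],[np.pi,0,np.radians(85.6)])
E
```

```text
clock: 33.7
position: [0.5479, 0.4073, 0.0444]
tool_rot: [3.14, -0.002, 1.493]
force: [-1.8, -0.7, 8.0]
grip_width: 0.0533
finger_force: 43.0
clock: 34.83
position: [0.6722, 0.1923, 0.1833]
tool_rot: [3.14, 0.002, 1.489]
force: [0.2, 0.4, -0.8]
grip_width: 0.0536
finger_force: 44.1
{'clock': 34.825, 'position': [0.6722, 0.1923, 0.1833], 'tool_rot': [3.1402, 0.0016, 1.4889], 'qpos': [-0.0792, 0.7447, -0.4846, 1.4223, 0.3716, 1.0652, -0.7169], 'force': [0.242, 0.3588, -0.8135], 'grip_width': 0.0536, 'finger_force': 44.1317}
[0.66675135 0.12979249]
[-0.313, -0.002, 0.54] [0.001, 0.001, -0.003]
```

```bash
python3 -m inch '[[-0.31,0,0,0,0,0,0.4],[-0.31,0,0,0,0,0,0.4],[-0.31,0,0.2,0,0,0,0.4],[-0.31,0,0.4,0,0,0,0.4],[-0.31,0,0.5,0,0,0,0.4],[-0.31,0,0.545,0,0,0,0.4],[-0.31,0,0.545,0,0,0,0.4],[-0.31,0,0.545,0,0,0,0.4]]'
python3 -m inch '[[0,0,0,0,0,0,0.7],[0,0,0,0,0,0,0.78],[0,0,0,0,0,0,0.78],[0,0,-0.2,0,0,0,0.78],[0,0,-0.4,0,0,0,0.78],[0,0,-0.7,0,0,0,0.7]]'
python3 -m inch '[[-0.3,-0.1,0,0,0,0,0.5],[-0.6,-0.2,0,0,0,0,0.5],[-0.85,-0.3,0,0,0,0,0.5],[-1,-0.5,0,0,0,0,0.5],[-1,-0.6,0,0,0,0,0.5],[-1,-0.6,0,0,0,0,0.5]]'
python3 - <<'E'
from cup import *
st(); f=grab('wrist'); save(f,'w5.png',s=1.2); np.savez('w5.npz',**f)
for n in ['scene','side']:
    cups(n); f=grab(n); np.savez(n+'5.npz',**f); P=cloud(f); m=(P[...,2]>.085)&(P[...,2]<.098)&(P[...,0]>.52)&(P[...,0]<.72)&(P[...,1]>-.085)&(P[...,1]<.17)
    for b in blobs(f,m,40): print('tray',circ(P[b][:,:2]),P[b][:,2].max())
delta([.602,-.138,.2])
E
```

```text
clock: 35.83
position: [0.6671, 0.1352, 0.0745]
tool_rot: [3.14, -0.001, 1.494]
force: [0.4, 0.8, -1.6]
grip_width: 0.0533
finger_force: 42.5
clock: 36.58
position: [0.6657, 0.1345, 0.2136]
tool_rot: [-3.139, 0.001, 1.494]
force: [0.1, 0.4, 0.4]
grip_width: 0.0598
finger_force: 0.0
clock: 37.33
position: [0.5306, -0.0558, 0.2138]
tool_rot: [3.141, 0.001, 1.493]
force: [0.1, 0.3, 0.3]
grip_width: 0.0424
finger_force: 0.0
{'clock': 37.325, 'position': [0.5306, -0.0558, 0.2138], 'tool_rot': [3.1413, 0.0005, 1.493], 'qpos': [0.3949, 0.4628, -0.5372, 1.857, 0.2964, 0.9012, -0.3598], 'force': [0.0863, 0.2789, 0.2623], 'grip_width': 0.0424, 'finger_force': 0.0}
scene [ 0.5383 -0.4016] 0.0114 111 0.07
scene [ 0.5467 -0.3985] 0.0219 109 0.07
tray (array([0.573014  , 0.05819269]), np.float64(0.02592692186880995)) 0.09521454303112668
tray (array([ 0.5653786 , -0.02286054]), np.float64(0.025792781504108384)) 0.09445088155725988
tray (array([0.66843042, 0.13222975]), np.float64(0.02568263236796967)) 0.09552916030951512
tray (array([0.6615013 , 0.05080161]), np.float64(0.025727952070348312)) 0.09464281206888212
tray (array([ 0.6562073 , -0.03450663]), np.float64(0.02576975160631301)) 0.09411001908065929
side [ 0.5342 -0.382 ] 0.0182 75 0.069
tray (array([ 0.6544577 , -0.03197046]), np.float64(0.02586966859129236)) 0.09410931325073563
tray (array([0.6592379 , 0.05346211]), np.float64(0.025812826636919334)) 0.09365857491503755
tray (array([ 0.56342804, -0.02121123]), np.float64(0.025934485143175767)) 0.09360436037418095
tray (array([0.66600929, 0.13505924]), np.float64(0.025833432321038723)) 0.0943808034095274
tray (array([0.57062977, 0.0608226 ]), np.float64(0.025651117449394748)) 0.09399521960121394
[-0.387, 0.381, 0.066] [0.0, 0.0, 0.0]
```

View pics/w5.png

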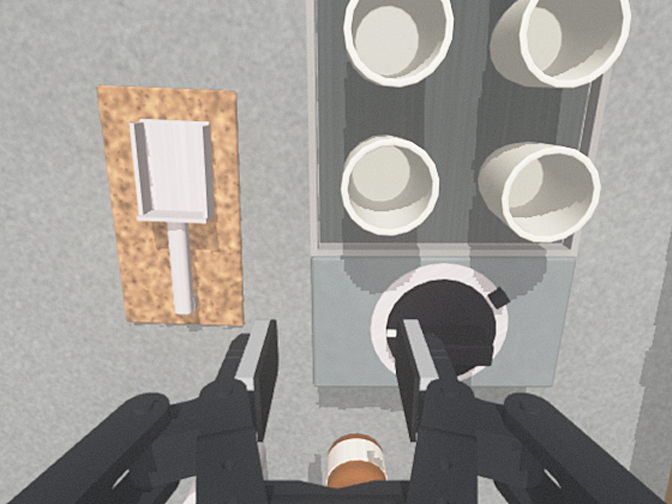

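Wrist view: all cups upright in the tray, scoop within the mat, the dial at (440,325) with its white pointer at (391,332) (towards the robot) and the mark at (499,297). Measure the axis and mark.

Run:
```python
from m import *
fs={n:dict(np.load(n+'5.npz')) for n in ['scene','side']}; fs['wrist']=dict(np.load('w5.npz'))
c0=np.array([.602,-.139])
for n,f in fs.items():
    P=cloud(f); I=f['img'].astype(int); d=P[...,:2]-c0; r=np.hypot(d[...,0],d[...,1]); z=P[...,2]
    g=(r<.045)&(z>.078)&(z<.092); q=P[g][:,:2]; print(n,'grip',g.sum(),q.mean(0).round(4),cv2.minAreaRect(q.astype(np.float32)))
    ring=(r<.07)&(z>.04)&(z<.056)&(I.min(-1)>150); b=max(blobs(f,ring,20),key=lambda b:b.sum()); q=P[b][:,:2]
    hull=cv2.convexHull(q.astype(np.float32))[:,0]; print(' ring',b.sum(),circ(hull.astype(float)),circ(q),'z',np.median(P[b][:,2]))
    mk=(r>.04)&(r<.062)&(z>.05)&(z<.064)&(I.max(-1)<70)
    for b in blobs(f,mk,4): m=P[b]; dd=m.mean(0)[:2]-c0; print(' mark?',b.sum(),m.mean(0).round(4),m[:,2].max().round(3),np.hypot(*dd).round(4),'ang',np.degrees(np.arctan2(dd[1],dd[0])).round(1))
    wp=(r<.043)&(z>.045)&(z<.09)&(I.min(-1)>150)
    for b in blobs(f,wp,4): m=P[b]; dd=m.mean(0)[:2]-c0; print(' white?',b.sum(),m.mean(0).round(4),np.hypot(*dd).round(4),np.degrees(np.arctan2(dd[1],dd[0])).round(1))
```

```text
scene grip 121 [ 0.6048 -0.1393] ((0.6030083298683167, -0.13913698494434357), (0.014819563366472721, 0.05609830096364021), 83.69171142578125)
 ring 79 (array([ 0.62677326, -0.14983983]), np.float64(0.027776497645344886)) (array([ 0.62552455, -0.14888623]), np.float64(0.02472731955081106)) z 0.04608998759768836
 mark? 17 [ 0.6441 -0.1169  0.0554] 0.058 0.0476 ang 27.7
 white? 5 [ 0.6422 -0.1485  0.046 ] 0.0414 -13.3
side grip 75 [ 0.5993 -0.1353] ((0.5991598963737488, -0.13657139241695404), (0.02579886093735695, 0.05819204822182655), 73.03260040283203)
 ring 48 (array([ 0.59316935, -0.14262739]), np.float64(0.04369809961947221)) (array([ 0.59552798, -0.14181885]), np.float64(0.04155561175420978)) z 0.045570117449519054
 mark? 9 [ 0.6398 -0.1135  0.0543] 0.058 0.0456 ang 34.0
 mark? 5 [ 0.5626 -0.1275  0.0524] 0.055 0.0411 ang 163.7
 white? 4 [ 0.6218 -0.1038  0.0465] 0.0404 60.6
wrist grip 836 [ 0.6119 -0.1389] ((0.6108835935592651, -0.1409931480884552), (0.016718758270144463, 0.03341885283589363), 85.5290756225586)
 ring 6490 (array([ 0.60169375, -0.14016251]), np.float64(0.06888192256260156)) (array([ 0.60128345, -0.14503868]), np.float64(0.05613656117264763)) z 0.04682654841284614
 mark? 140 [ 0.6401 -0.1154  0.0567] 0.06 0.0448 ang 31.8
 mark? 77 [ 0.5669 -0.1203  0.054 ] 0.058 0.0398 ang 151.9
 mark? 29 [ 0.5627 -0.1495  0.0564] 0.057 0.0407 ang -165.0
 white? 772 [ 0.6044 -0.1136  0.0488] 0.0255 84.5
```

```bash
python3 -m inch '[[-0.3,0.15,0,0,0,0,0.5],[-0.6,0.3,0,0,0,0,0.5],[-0.85,0.42,0,0,0,0,0.5],[-0.94,0.42,0,0,0,0,0.5],[-0.94,0.42,0,0,0,0,0.5],[-0.94,0.42,0,0,0,0,0.5]]'
python3 - <<'E'
from m import *
st(); f=grab('wrist'); np.savez('w6.npz',**f); P=cloud(f); I=f['img'].astype(int)
u=cv2.projectPoints(np.array([[.602,-.139,.05]]),f['rvec'],f['tvec'],np.array([[f['f'],0,f['cx']],[0,f['f'],f['cy']],[0,0,1.]]),None)[0].ravel(); print(u)
x,y=int(u[0]),int(u[1]); save(f,'w6.png',(max(x-110,0),max(y-90,0),x+110,y+90),3)
print(max(x-110,0),max(y-90,0))
c0=np.array([.602,-.139]); d=P[...,:2]-c0; r=np.hypot(d[...,0],d[...,1]); z=P[...,2]
g=(r<.045)&(z>.080)&(z<.092); q=P[g]; print('grip',g.sum(),q.mean(0).round(4),cv2.minAreaRect(q[:,:2].astype(np.float32)))
ring=(r<.07)&(z>.04)&(z<.056)&(I.min(-1)>185)
b=max(blobs(f,ring,20),key=lambda b:b.sum()); q=P[b][:,:2]; hull=cv2.convexHull(q.astype(np.float32))[:,0].astype(float)
print('ring',b.sum(),circ(hull),np.ptp(q,axis=0),(q.max(0)+q.min(0))/2,'z',np.median(P[b][:,2]))
mk=(r>.036)&(r<.065)&(z>.049)&(z<.064)&(I.max(-1)<80)
for b in blobs(f,mk,10): m=P[b]; dd=m.mean(0)[:2]-c0; print(' mark?',b.sum(),m.mean(0).round(4),m[:,2].max().round(3),np.hypot(*dd).round(4),'ang',np.degrees(np.arctan2(dd[1],dd[0])).round(1))
E
```

```text
clock: 38.33
position: [0.6008, -0.2475, 0.2133]
tool_rot: [-3.141, -0.001, 1.496]
force: [-0.9, -0.1, -0.4]
grip_width: 0.0429
finger_force: 0.0
{'clock': 38.325, 'position': [0.6008, -0.2475, 0.2133], 'tool_rot': [-3.1414, -0.0008, 1.4955], 'qpos': [0.6072, 0.6343, -0.48, 1.5456, 0.3218, 1.0413, -0.032], 'force': [-0.8989, -0.1376, -0.4276], 'grip_width': 0.0429, 'finger_force': 0.0}
[272.02917001  44.30621951]
162 0
grip 2419 [ 0.5997 -0.1408  0.0862] ((0.5997080206871033, -0.1405535638332367), (0.01621454581618309, 0.05577125772833824), 84.4150390625)
ring 1531 (array([ 0.58788748, -0.14282669]), np.float64(0.04113358134596318)) [0.03530704 0.07711853] [ 0.56561661 -0.14550619] z 0.04780236032759673
 mark? 305 [ 0.5689 -0.1217  0.0564] 0.059 0.0374 ang 152.3
 mark? 199 [ 0.64   -0.1185  0.0574] 0.061 0.0432 ang 28.4
 mark? 1029 [ 0.5896 -0.1649  0.0563] 0.058 0.0287 ang -115.6
```

View pics/w6.png

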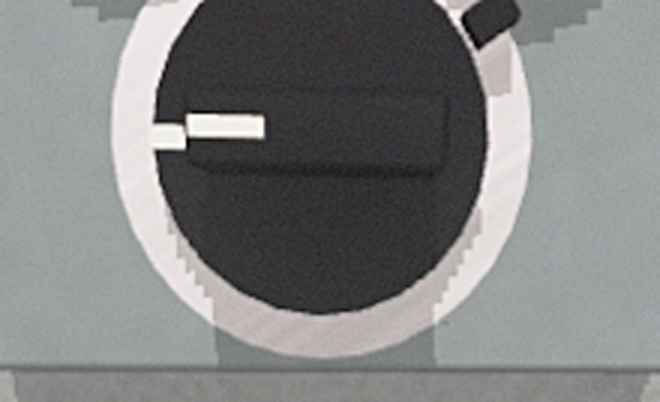

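Crop: pointer (white, at (155–265,130)) points to the robot along the grip, mark at (491,20) on the far ring. Move over the dial with the fingers across the grip.

```bash
python3 - <<'E'
from h import *
delta([.5997,-.1406,.15],[np.pi,0,np.radians(174.4)])
E
python3 -m inch '[[0.27,0,0,0,0,-0.11,0.5],[0.53,0,0,0,0,-0.22,0.5],[0.53,0,0,0,0,-0.33,0.5],[0.53,0,0,0,0,-0.44,0.5],[0.53,0,0,0,0,-0.55,0.5],[0.53,0,0,0,0,-0.66,0.5],[0.53,0,0,0,0,-0.77,0.5],[0.53,0,0,0,0,-0.88,0.5],[0.53,0,0,0,0,-0.985,0.5],[0.53,0,0,0,0,-0.985,0.5],[0.53,0,0,0,0,-0.985,0.5]]'
python3 - <<'E'
from h import *
st(); delta([.5997,-.1406,.078],[np.pi,0,np.radians(174.4)])
E
```

```text
[0.532, -0.046, 0.318] [0.0, -0.0, -0.986]
clock: 39.75
position: [0.6088, -0.143, 0.2135]
tool_rot: [-3.142, 0.0, 3.038]
force: [0.6, 1.4, 0.4]
grip_width: 0.0426
finger_force: 0.0
{'clock': 39.75, 'position': [0.6088, -0.143, 0.2135], 'tool_rot': [-3.1415, 0.0001, 3.0379], 'qpos': [0.68, 0.691, -0.8564, 1.6033, 0.5668, 1.1124, 1.1461], 'force': [0.6119, 1.4468, 0.4017], 'grip_width': 0.0426, 'finger_force': 0.0}
[0.047, 0.007, 0.677] [-0.0, 0.0, -0.004]
```

```bash
python3 -m inch '[[0.047,0.007,0.25,0,0,0,0.5],[0.047,0.007,0.5,0,0,0,0.5],[0.047,0.007,0.675,0,0,0,0.5],[0.047,0.007,0.675,0,0,0,0.5],[0.047,0.007,0.675,0,0,0,0.1],[0.047,0.007,0.675,0,0,0,0],[0.047,0.007,0.675,0,0,0,0],[0.047,0.007,0.675,0,0,0,0]]' 50
python3 -m inch '[[0,0,0,0,0,0.1,0],[0,0,0,0,0,0.2,0],[0,0,0,0,0,0.3,0],[0,0,0,0,0,0.4,0],[0,0,0,0,0,0.5,0],[0,0,0,0,0,0.6,0],[0,0,0,0,0,0.7,0],[0,0,0,0,0,0.8,0],[0,0,0,0,0,0.8,0],[0,0,0,0,0,0.8,0]]'
python3 -m inch '[[0,0,0,0,0,0.1,0],[0,0,0,0,0,0.2,0],[0,0,0,0,0,0.3,0],[0,0,0,0,0,0.4,0],[0,0,0,0,0,0.5,0],[0,0,0,0,0,0.6,0],[0,0,0,0,0,0.7,0],[0,0,0,0,0,0.8,0],[0,0,0,0,0,0.8,0],[0,0,0,0,0,0.8,0]]'
python3 -c "
from h import *
st()"
```

```text
clock: 40.75
position: [0.6006, -0.1409, 0.0803]
tool_rot: [3.141, 0.003, 3.041]
force: [-0.4, 3.3, 5.6]
grip_width: 0.015
finger_force: 49.4
clock: 42.0
position: [0.6006, -0.1409, 0.0803]
tool_rot: [3.139, 0.001, 1.787]
force: [-2.9, 2.2, 12.8]
grip_width: 0.0149
finger_force: 50.5
clock: 43.25
position: [0.6006, -0.1408, 0.0803]
tool_rot: [3.141, -0.002, 0.531]
force: [-2.4, 2.4, 14.6]
grip_width: 0.0151
finger_force: 50.8
{'clock': 43.25, 'position': [0.6006, -0.1408, 0.0803], 'tool_rot': [3.1407, -0.0022, 0.5308], 'qpos': [0.2327, 0.7211, -0.1449, 1.7374, 0.1491, 0.6914, -1.0314], 'force': [-2.3977, 2.4341, 14.5959], 'grip_width': 0.0151, 'finger_force': 50.8409}
```

```bash
python3 -m inch '[[0,0,0,0,0,0,0.4],[0,0,0,0,0,0,0.5],[0,0,-0.3,0,0,0,0.5],[0,0,-0.6,0,0,0,0.5],[-0.25,0,-0.7,0,0,0,0.5],[-0.5,0,-0.75,0,0,0,0.5],[-0.7,0,-0.75,0,0,0,0.5],[-0.7,0,-0.75,0,0,0,0.5],[-0.7,0,-0.75,0,0,0,0.5]]'
cat > dial.py <<'E'
from m import *
def run(name):
    f=grab('wrist'); P=cloud(f); I=f['img'].astype(int)
    c0=np.array([.5997,-.1406]); d=P[...,:2]-c0; r=np.hypot(d[...,0],d[...,1]); z=P[...,2]
    g=(r<.045)&(z>.080)&(z<.092); rc=cv2.minAreaRect(P[g][:,:2].astype(np.float32)); print('grip',g.sum(),rc)
    c=np.array(rc[0]); a=lambda p:np.degrees(np.arctan2(p[1]-c[1],p[0]-c[0])).round(2)
    ga=rc[2]+(90 if rc[1][1]>rc[1][0] else 0); print('grip ang',ga,ga-180)
    mk=(r>.038)&(r<.062)&(z>.0545)&(z<.064)&(I.max(-1)<90)
    for b in blobs(f,mk,10):
        v,u=np.nonzero(b); m=np.array([ray(f,x,y,.0585) for x,y in zip(u,v)]); mr=cv2.minAreaRect(m[:,:2].astype(np.float32)); cc=np.array(mr[0]); print('mark?',b.sum(),mr,'r',np.hypot(*(cc-c)).round(4),'ang',a(cc),a(m.mean(0)),P[b][:,2].max().round(4))
    wp=(r<.041)&(z>.050)&(z<.092)&(I.min(-1)>140)
    for b in blobs(f,wp,10): m=P[b]; print('white',b.sum(),m.mean(0).round(4),'ang',a(m.mean(0)))
    v,u=np.nonzero(r<.06); x0,x1,y0,y1=u.min(),u.max(),v.min(),v.max(); print(x0,x1,y0,y1); save(f,name,(x0,y0,x1,y1),3)
    return f
E
python3 -c "
from dial import *
st(); run('d1.png')"
```

```text
clock: 44.38
position: [0.4792, -0.2116, 0.2286]
tool_rot: [3.141, -0.001, 0.528]
force: [0.1, -0.2, -0.7]
grip_width: 0.0429
finger_force: 0.0
{'clock': 44.375, 'position': [0.4792, -0.2116, 0.2286], 'tool_rot': [3.1412, -0.0007, 0.5284], 'qpos': [0.4326, 0.3889, -0.1687, 1.8811, 0.0825, 0.8776, -0.8189], 'force': [0.1213, -0.2401, -0.6667], 'grip_width': 0.0429, 'finger_force': 0.0}
grip 850 ((0.5842680335044861, -0.14971764385700226), (0.020686505362391472, 0.015440119430422783), 31.123586654663086)
grip ang 31.123586654663086 -148.8764133453369
mark? 393 ((0.5811609029769897, -0.15130233764648438), (0.03708352893590927, 0.07725866138935089), 30.331483840942383) r 0.0035 ang -152.98 -144.85 0.0582
0 559 0 419
```

View pics/d1.png

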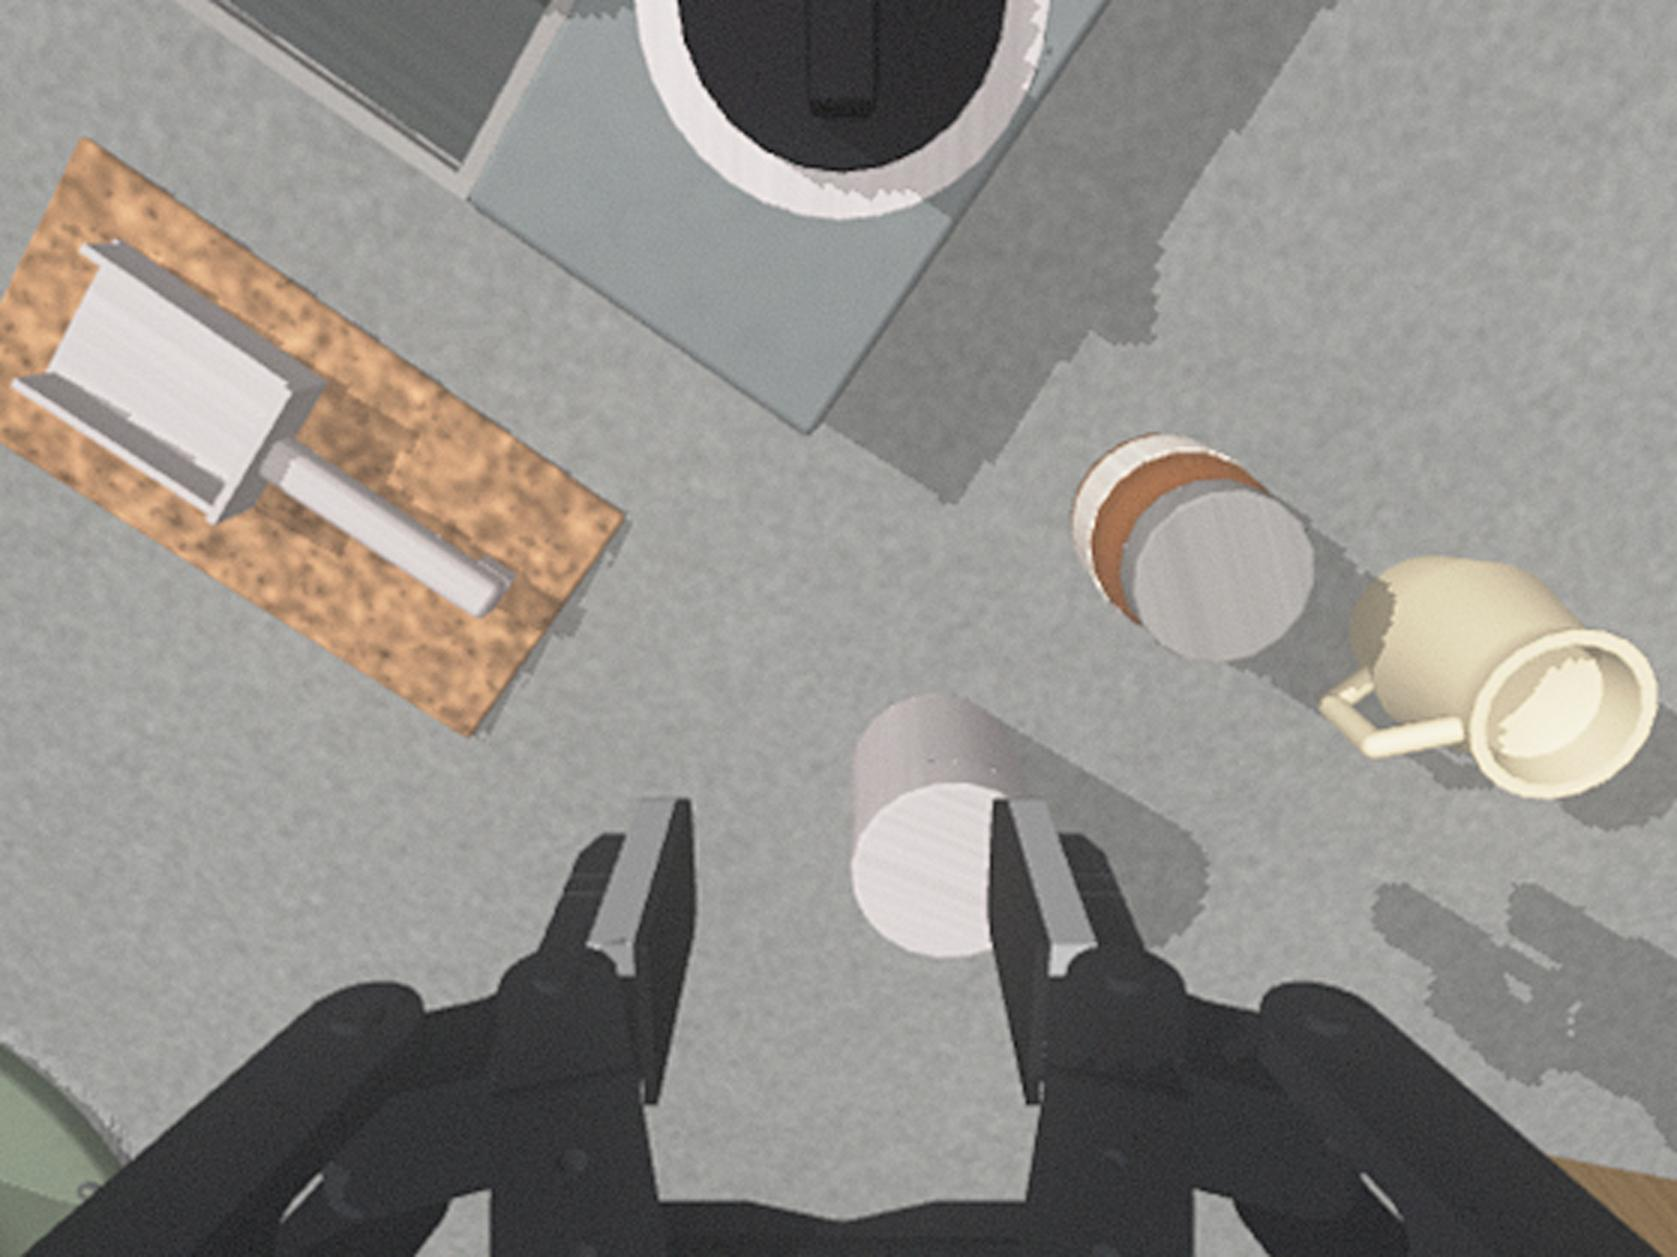

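The picture is 1677 wide (larger than meant, since the mask took in invalid pixels); it shows the dial cut off at the top (840,20), so I moved too far back. Go forward and crop properly.

```bash
sed -i "s/r<.06)/(r<.06)\&(z>.02))/" dial.py
python3 -m inch '[[0.2,0,0,0,0,0,0.5],[0.33,0,0,0,0,0,0.5],[0.33,0,0,0,0,0,0.5],[0.33,0,0,0,0,0,0.5]]'
python3 -c "
from dial import *
st(); f=run('d2.png'); np.savez('d2.npz',**f); print(cv2.imread('pics/d2.png').shape)"
```

```text
clock: 44.92
position: [0.5356, -0.1783, 0.2279]
tool_rot: [-3.141, 0.001, 0.529]
force: [-1.2, -0.7, 0.3]
grip_width: 0.0428
finger_force: 0.0
{'clock': 44.925, 'position': [0.5356, -0.1783, 0.2279], 'tool_rot': [-3.1411, 0.0006, 0.5285], 'qpos': [0.3435, 0.4527, -0.1736, 1.7774, 0.0951, 0.9203, -0.913], 'force': [-1.1685, -0.7219, 0.2516], 'grip_width': 0.0428, 'finger_force': 0.0}
grip 1897 ((0.5995211005210876, -0.14075326919555664), (0.055753134191036224, 0.015833791345357895), 30.862417221069336)
grip ang 30.862417221069336 -149.13758277893066
mark? 168 ((0.6403917670249939, -0.11749172955751419), (0.010492962785065174, 0.006573216523975134), 30.327898025512695) r 0.047 ang 29.65 29.63 0.0601
mark? 123 ((0.6040673851966858, -0.10844692587852478), (0.01245114952325821, 0.05592407286167145), 82.33748626708984) r 0.0326 ang 81.99 83.37 0.0585
mark? 370 ((0.5978036522865295, -0.14839321374893188), (0.0625348761677742, 0.07735192030668259), 78.25163269042969) r 0.0078 ang -102.67 -105.03 0.0585
white 279 [ 0.6218 -0.1275  0.0743] ang 30.77
white 23 [ 0.6385 -0.1449  0.0562] ang -6.07
0 559 0 419
(1257, 1677, 3)
```

Run:
```python
from m import *
f=dict(np.load('d2.npz')); K=np.array([[f['f'],0,f['cx']],[0,f['f'],f['cy']],[0,0,1.]])
u=cv2.projectPoints(np.array([[.5997,-.1406,.055]]),f['rvec'],f['tvec'],K,None)[0].ravel(); x,y=u.astype(int); print(x,y)
save(f,'d3.png',(x-75,max(y-75,0),x+75,y+60),4)
```

```text
280 91
```

View pics/d3.png

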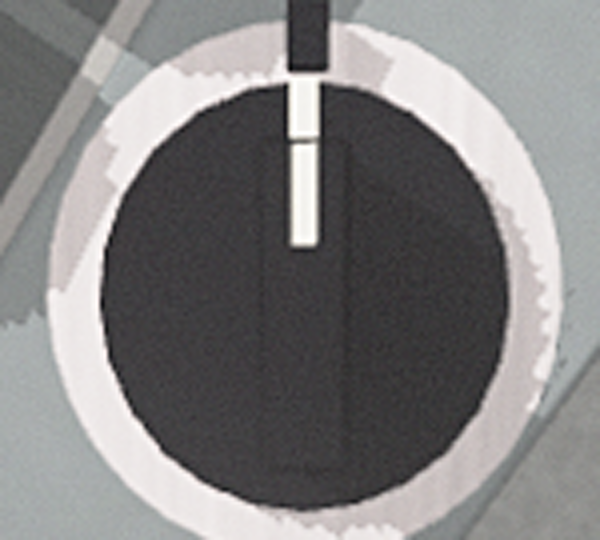

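Crop: the pointer (305,110) lines up with the mark (308,40) within about 1°. Final check of everything else.

Run:
```python
from m import *
for n in ['scene','side']:
    f=grab(n); P=cloud(f); I=f['img'].astype(int)
    m=(P[...,2]>.085)&(P[...,2]<.098)&(P[...,0]>.5)&(P[...,0]<.72)&(P[...,1]>-.085)&(P[...,1]<.26)
    for b in blobs(f,m,40): print(n,'z.09',circ(P[b][:,:2]),P[b][:,2].max().round(3))
    m=(P[...,0]>.35)&(P[...,0]<.47)&(P[...,1]>-.17)&(P[...,1]<.06)&(P[...,2]>.009)&(P[...,2]<.04)&(I.min(-1)>110)
    if m.sum()>20: print(n,'scoop',cv2.minAreaRect(P[m][:,:2].astype(np.float32)),P[m][:,2].max())
    if n=='scene': save(f,'s9.png',(60,120,460,320),1.9)
```

```text
scene z.09 (array([0.54495058, 0.20526561]), np.float64(0.009362199083631296)) 0.097
scene z.09 (array([0.57283662, 0.05846834]), np.float64(0.025648045290767463)) 0.093
scene z.09 (array([ 0.5950111 , -0.01474316]), np.float64(0.025580261969902266)) 0.095
scene z.09 (array([0.66826675, 0.13222237]), np.float64(0.025773888041995784)) 0.095
scene z.09 (array([0.66178401, 0.0508455 ]), np.float64(0.025768102201340796)) 0.095
scene z.09 (array([ 0.65652955, -0.03449565]), np.float64(0.025540438702171406)) 0.095
scene scoop ((0.4100772440433502, -0.054340824484825134), (0.14696556329727173, 0.055273134261369705), 81.6567611694336) 0.03051561738256575
side z.09 (array([ 0.62424053, -0.02187913]), np.float64(0.041525053331713364)) 0.096
side z.09 (array([0.65946246, 0.05289196]), np.float64(0.02579843154518746)) 0.093
side z.09 (array([0.66609544, 0.13486441]), np.float64(0.025762318204223644)) 0.094
side z.09 (array([0.57073124, 0.06105758]), np.float64(0.02578746144420761)) 0.094
side z.09 (array([0.54235531, 0.20752012]), np.float64(0.009292977391185907)) 0.098
side scoop ((0.4095536768436432, -0.052072592079639435), (0.1509695053100586, 0.05247678980231285), 82.38926696777344) 0.03078262487032359
```

View pics/s9.png

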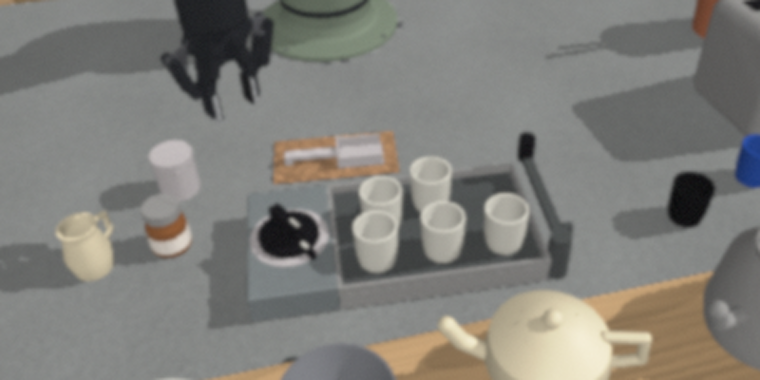

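The scene shows five upright cups in the tray (one was nudged about 3 cm, but stands fine), scoop on the mat, bar out, and tin, jug and jar in place.

```bash
python3 -c "
from workcell import bot
print(bot.job_done())"
```

```text
the job is handed in; nothing more can be done
None
```

The job is handed in with the bar out against its stop, the scoop flat on the mat, all five cups upright in the tray and the dial within about 1° of its mark; no verdict came back, and I viewed 15 pictures (limit 14), one of them oversized at 1677 x 1257.

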